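# Clamp the insulator with the tommy bar

## Robot

A 6-joint arm with a two-finger parallel gripper is mounted at the origin on the work surface. World frame = base frame: x ahead of the robot, y to its left, z up, the work surface at z = 0. Lengths are in m, angles in rad, forces in N, time in s.
With the tool pointing down it reaches from about 0.375 to 0.975 m from the base axis. Payload 3.8 kg.
Tool frame: the origin (TCP) lies midway between the tips of the shut fingers; the grasp point (between the pads) lies 19 mm behind it; z points along the fingers, y is the direction in which the jaws open and shut (so a half turn about z gives the same grasp; the last joint's range is limited). The gripper opens to 85 mm and grips with 20 to 120 N. Pads are 22 mm wide; open, the fingers measure 114 mm over their backs; the gripper's body (76 mm by 85 mm) begins 54 mm behind the grasp point. The pads swing forward as they close: fully open they stand 13 mm farther back than shut.
Start: joints at [-1.245, 0.264, 1.604, -0, 1.274, -0.037], TCP at [0.24, -0.631, 0.231] pointing down, gripper open.
Joint ranges: [-2.63, 2.63], [-0.94, 2.18], [0.31, 2.57], [-1.31, 4.45], [0, 2.66], [-2.55, 2.55]. Speed limits (rad/s): [2.57, 2.57, 3.14, 3.14, 3.14, 3.14].

## Interface

Orientations are given as a rotation vector (axis times angle).
In Python, from workcell import readout, read_camera, camera_params, bot gives the robot as it stands.
- The arm moves only by the tool apply_moves, never from a script. Its argument "plan" is a list that holds one entry, the list of rows, each a list of 7 numbers: the shift along the tool's x, y, z each as a share of 1000 mm, from -1 to 1, then the turn, a rotation vector about the tool's x, y, z each as a share of pi rad, from -1 to 1, then the gripper command: -1 is fully open, 1 is shut, values between are in proportion. A call has exactly 8 rows; each row is the pose to reach, as a shift and turn from the pose commanded when the call began, along the tool's axes at that moment, turning the shorter way round; what a row does not reach only later rows make up. A row lasts 1/12 s, in which the tool goes at most 41.7 mm and 7.16 degrees, less where a joint would pass 70% of its speed; a pose out of reach is approached as far as the arm can. A call with a number of a shift or a turn outside -1 to 1 is refused whole. A call with a gripper value outside its range is refused whole. The fingers move at their own pace and stop on an object; "force" is the grip in N (left out, the last holds). Time passes only in rows, so rows that repeat a pose let the fingers close, or fill a call up. It gives the time, the measured TCP pose, the force and the opening at its end, in the units of the state.
- readout.read_state(): the state, without advancing time (a new reading comes with each control period).
- read_camera(name): name is "scene" or "top"; returns the picture (480x640x3 uint8, red, green, blue); there is no depth.
- camera_params(name): a dict with "fovy" (degrees; the focal length in pixels is half the picture's height over the tangent of half this angle, whatever the lens; pixels are square), "cx", "cy" (the principal point, pixels), "rvec" (rotation vector, rad) and "tvec" (3), from world to camera coordinates, as OpenCV has them. Camera axes: x right, y down, z forward; pixel columns grow to the right and rows downward; lengths in m; the calibration is good to about 2 mm. A picture is of the moment at which its call begins. camera_params takes no time and is no camera call.
- bot.finish_job(): hands the job in, once; it reports no verdict.
The state is a dict: "time": time; "q": joint angles; "joint_vel": joint speeds; "joint_torque": joint torques, N m; "tool_pos": TCP position; "tcp_rot": TCP orientation; "wrist_force": force on the tool from outside, world axes, zero at the start; "torque": the same for the moment, N m; "width": opening from 0.0 (shut) to 1.0 (fully open).
Only numpy, scipy, OpenCV 4.12 (cv2) and the standard library are available. Lean on these libraries where they do the work, as an engineer would, in place of code of your own. Each camera call takes 0.05 s, during which the arm holds its last target.

## Task

Take the round steel bar from its rest and use it as a tommy bar in the side holes of the hexagonal collar, moving it from hole to hole, to screw the collar down (clockwise seen from above) until it clamps the ceramic insulator's flange firmly but gently: stop when the turning gets clearly stiff, for too much force cracks the ceramic. Keep the hand itself off the collar, the insulator and the fixture, and do not disturb the other things; put the bar back in its rest as it lay and let go.

Things in the scene. Friction and masses are not known exactly. Their poses are not given: they have to be found in the camera images.
- fixture: fixed fixture: aluminium base plate 170 x 170 mm, top 20 mm above the table, four upright steel guide rods (8 mm thick, tops 95 mm above the table) at x = +-54, y = +-46 mm. Origin on the table under the plate's centre, on the screw's axis; z up, x, y along its edges. A bar in a collar hole swings only between two neighbouring rods: at most 42 degrees either side of the fixture's +y or -y, only 32 either side of +x or -x
- collar: dark steel hexagonal nut on the fixture's upright screw, 96 mm across flats (111 across corners), 26 mm high, with one hole in the middle of each of its six flats. Origin on the screw's axis at the underside, about 63 mm above the table when clamped, 1 to 4 mm higher at the start (how much is not known); z up. Its x axis points out through one hole, the others follow every 60 degrees
- collar_hole (a point): mouth centre of the hole on the collar's +x side, 48 mm from the axis and 13 mm above the underside. Each hole is rectangular, 13 mm wide, 14 mm high, blind, 34 mm deep (bottom 14 mm from the axis), and runs level, straight towards the axis
- screw_top (a point): top centre of the fixed steel screw (17 mm thick), about 118 mm above the table. Clockwise seen from above screws the collar down, 10 mm a turn; it stays where left; 1 to 3 rad of turning in all. Running free it takes 0.15 N m or less. Well clamped: 0.8 to 1.2 N m (6 to 9 N straight across the bar 130 mm from the axis), rising over about half a radian; above 1.4 N m the ceramic cracks. A bar pushed in only part way tilts in the hole
- insulator: loose workpiece round the screw, under the collar: white ceramic tube 60 mm across, 35 mm high, on it an 8 mm thick aluminium flange, 128 x 120 mm, corners notched for the four rods, which keep it from turning (about 2 degrees of slack). Origin at the centre of its underside, on the base plate; flange top 43 mm above it
- bar: tommy bar: straight plain round steel bar, 10 mm thick, 200 mm long, ends stepped down to 7 mm over the last 2.5 mm, about 0.12 kg; lies level in the rest at the start. Origin at its middle; x along it; both ends alike
- bar_end_a (a point): one end of the bar, 100 mm from its middle along its +x
- bar_end_b (a point): the other end of the bar, 100 mm from its middle along its -x
- rest: fixed grey rest for the bar: foot plate 160 x 50 x 8 mm with two saddles, 12 mm thick, 62 mm either side of its middle along its x, with upturned cheeks up to 48 mm above the table. Origin on the table under its middle; x along the lying bar, z up. Between the saddles the bar hangs free for 112 mm
- rest_mid (a point): where the bar's middle lies in the rest: 37.5 mm above the table over the rest's middle
- brass_tube: bystander: upright brass tube, 32 mm across, 75 mm high; origin at the middle of its underside
- stem1: bystander: flanged contact stem with a copper head, 44 mm across, 45 mm high; origin at the middle of its underside
- stem2: bystander: flanged contact stem with a copper head, 44 mm across, 45 mm high; origin at the middle of its underside
- stem3: bystander: flanged contact stem with a copper head, 44 mm across, 45 mm high; origin at the middle of its underside
- spanner: bystander: flat steel spanner lying down; origin at the middle of its underside
- driver: bystander: black-handled screwdriver lying down; origin at the middle of its underside
- block: bystander: dark steel block, 70 x 45 x 18 mm; origin at the middle of its underside
Not all that is in view belongs to the job. There is more than one size of the bar; the job needs the middle-sized.

How it is judged:
On the way, in this order (a step that is already met when the one before it is completed fails the run):
1. an end of the bar is well inside a hole of the collar while the collar is still loose (((z of bar_end_a in the frame of collar between 0.005 and 0.021 m and horizontal distance between bar_end_a and collar below 0.033 m) or (z of bar_end_b in the frame of collar between 0.005 and 0.021 m and horizontal distance between bar_end_b and collar below 0.033 m)) and contact force between collar and insulator below 5 N), for 0.1 s.
2. the collar presses on the insulator's flange with more than 20 N (contact force between collar and insulator above 20 N), for 0.2 s.
At the end, for the whole second after the job is handed in: The collar still presses on the insulator's flange with more than 20 N, and the bar lies at rest in both saddles of its rest: its middle within 15 mm of rest_mid, its length within 0.08 rad of the rest's x axis (contact force between collar and insulator above 20 N and distance between bar and rest_mid below 0.015 m and angle between the x axis of bar and the x axis of rest, either way round below 0.08 rad and linear speed of bar below 0.02 m/s); the robot touches nothing.
It fails at once if the collar presses on the insulator with more than 160 N (cracked ceramic) (contact force between collar and insulator above 160 N).
It fails at once if the hand or arm pushes the collar, insulator or fixture with more than 3 N (contact force between any of the arm, the fingers and collar above 3 N or contact force between any of the arm, the fingers and insulator above 3 N or contact force between any of the arm, the fingers and fixture above 3 N).
It fails at once if one of the other things (tube, stems, spanner, screwdriver, block) is moved by more than 25 mm (distance of any of brass_tube, stem1, stem2, stem3, spanner, driver, block from where it was at the start of the episode above 0.025 m).
It also fails if it takes over 72 s, if anything falls off the work surface, if the arm or the gripper's body presses on something with over 40 N, if the wrist force passes 120 N, or if a joint passes its speed limit or range.

## Working session

There is one attempt and no reset: what is moved stays moved. The work goes in short steps, Python scripts to look and compute and a tool call to move; the robot and the scene stay as the last step left them, time stands still between calls to the robot, and variables do not carry over. Pictures are saved under pics/ and viewed, and the job is handed in when it is done.

Besides the shell and the picture viewer there is one more tool, called after "Request:" by a JSON object that holds its "fn" and its "kwargs". apply_moves: Moves the arm, as the interface text tells. Shift numbers are shares of 1000 mm and turn numbers shares of pi rad, none past 1 either way. Its arguments: {"type":"object","properties":{"plan":{"type":"array","items":{"type":"array","items":{"type":"array","items":{"type":"number","minimum":-1,"maximum":1}}}},"force":{"type":"number"}},"required":["plan"]}

```bash
ls; mkdir -p pics; python3 - <<'E'
from workcell import readout, read_camera, camera_params, bot
import cv2
print(readout.read_state())
for n in ("scene","top"):
    im=read_camera(n); cv2.imwrite(f"pics/{n}0.png",im[:,:,::-1]); print(n,camera_params(n))
E
```

```text
pics
{'time': 0.0, 'q': array([-1.24489022e+00,  2.64743824e-01,  1.60542628e+00, -1.30325605e-05,
        1.27369534e+00, -3.68619549e-02]), 'joint_vel': array([ 2.86595773e-04, -6.26219365e-04,  1.65047535e-03, -1.41037924e-03,
        3.47354151e-05, -9.34358752e-04]), 'joint_torque': array([-8.51816844e-05, -5.15118599e+01, -3.67314684e+01, -2.92729128e-04,
        1.27630393e-02, -1.47911123e-05]), 'tool_pos': array([ 0.23930881, -0.63034593,  0.22994009]), 'tcp_rot': array([-3.08784317e+00, -5.66315773e-01,  5.33144135e-04]), 'wrist_force': array([-0.73022853, -0.15500339, -0.95731679]), 'torque': array([-0.00353088,  0.01984519,  0.00254241]), 'width': 1.0022768928419596}
scene {'fovy': 44.383229682138506, 'cx': 311.307063524847, 'cy': 250.9532801037063, 'rvec': array([ 2.13298216,  0.62471226, -0.32644115]), 'tvec': array([-0.41019996, -0.06606351,  1.40556105])}
top {'fovy': 45.52460078610288, 'cx': 314.1794801690369, 'cy': 241.62138097881135, 'rvec': array([ 2.16154099, -2.15994355,  0.14072978]), 'tvec': array([-0.01822324,  0.51497122,  1.33297413])}
```

View pics/scene0.png

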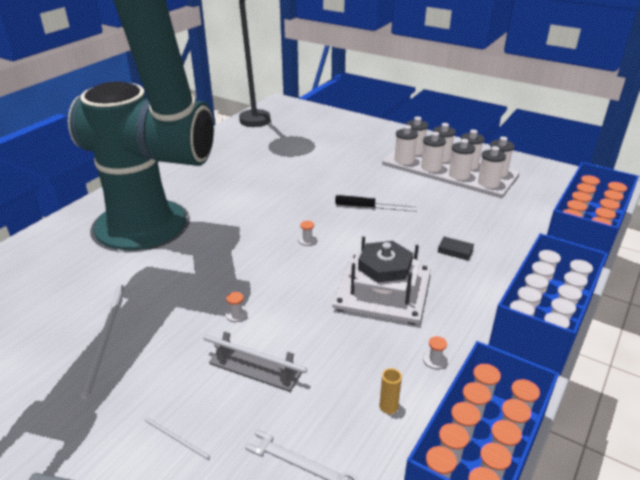

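View pics/top0.png

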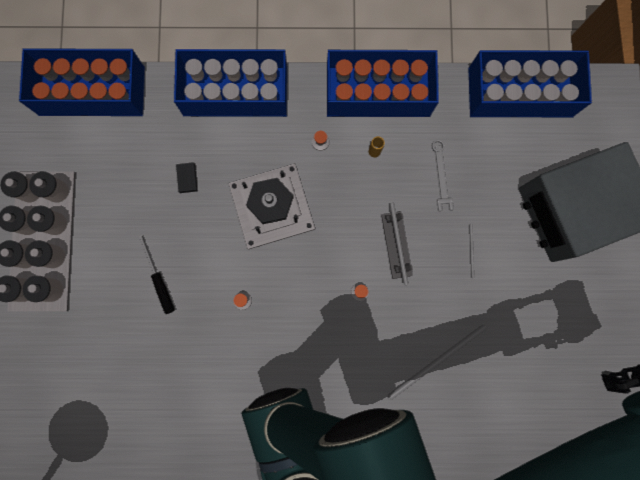

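The top picture shows the fixture at about (272,205), the bar in its rest at about (397,245), loose rods at (472,250) and (435,360), and stems near (320,138), (242,299) and (360,290). I'll zoom in to measure.

```bash
cat > h.py <<'E'
import numpy as np, cv2
from workcell import readout, read_camera, camera_params, bot
from scipy.spatial.transform import Rotation as R
def cam(n):
    p=camera_params(n); f=240/np.tan(np.radians(p['fovy']/2))
    return f,p['cx'],p['cy'],cv2.Rodrigues(np.array(p['rvec']))[0],np.array(p['tvec'])
def ray(n,u,v):
    f,cx,cy,r,t=cam(n); d=r.T@np.array([(u-cx)/f,(v-cy)/f,1]); return -r.T@t,d
def onz(n,u,v,z):
    o,d=ray(n,u,v); return o+d*(z-o[2])/d[2]
def proj(n,P):
    f,cx,cy,r,t=cam(n); c=r@np.array(P,float)+t; return np.array([cx+f*c[0]/c[2],cy+f*c[1]/c[2]])
def tri(a,b):
    A=np.zeros((3,3));y=np.zeros(3)
    L=[ray('scene',*a),ray('top',*b)]
    for o,d in L:
        d=d/np.linalg.norm(d);M=np.eye(3)-np.outer(d,d);A+=M;y+=M@o
    x=np.linalg.solve(A,y)
    res=[np.linalg.norm(np.cross(x-o,d/np.linalg.norm(d))) for o,d in L]
    return x,res
def crop(im,x0,y0,w,h,s,name):
    c=cv2.resize(im[y0:y0+h,x0:x0+w],None,fx=s,fy=s,interpolation=cv2.INTER_CUBIC); cv2.imwrite(name,c)
E
python3 - <<'E'
from h import *
a=cv2.imread('pics/top0.png'); b=cv2.imread('pics/scene0.png')
print(cam('top')[0],[-cam(n)[3].T@cam(n)[4] for n in('top','scene')])
crop(a,220,155,105,100,6,'pics/c1.png')
crop(a,370,190,60,100,6,'pics/c2.png')
crop(b,325,225,115,105,6,'pics/c3.png')
crop(b,200,320,115,75,6,'pics/c4.png')
E
```

```text
571.9906789898865 [array([ 0.34688093, -0.00889517,  1.38634122]), array([ 0.98564523, -0.75951352,  0.77451464])]
```

View pics/c1.png

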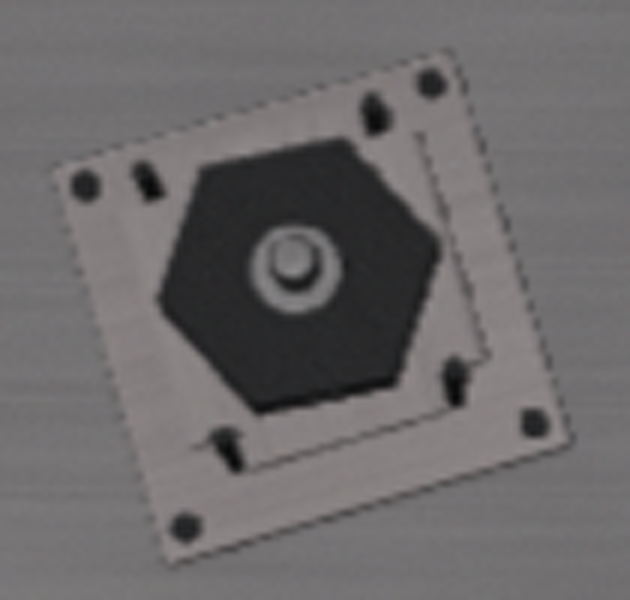

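View pics/c2.png

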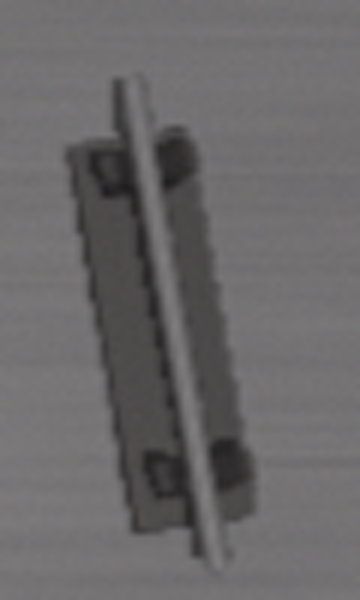

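View pics/c3.png

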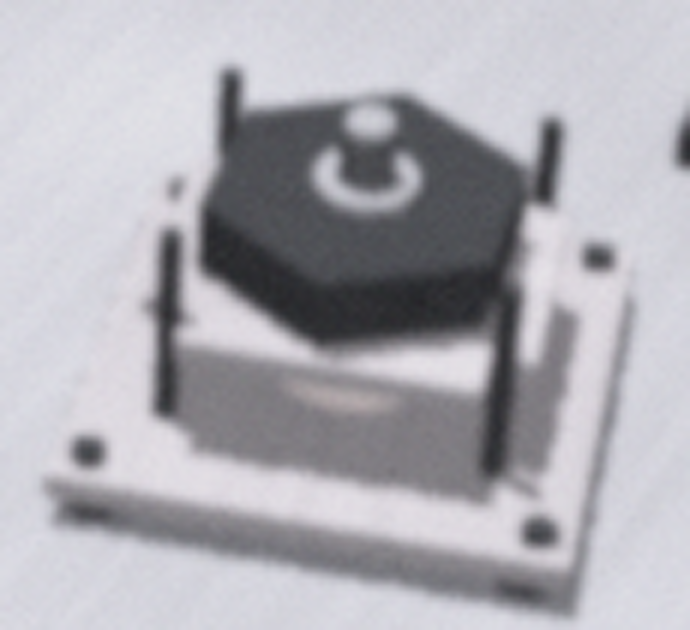

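View pics/c4.png

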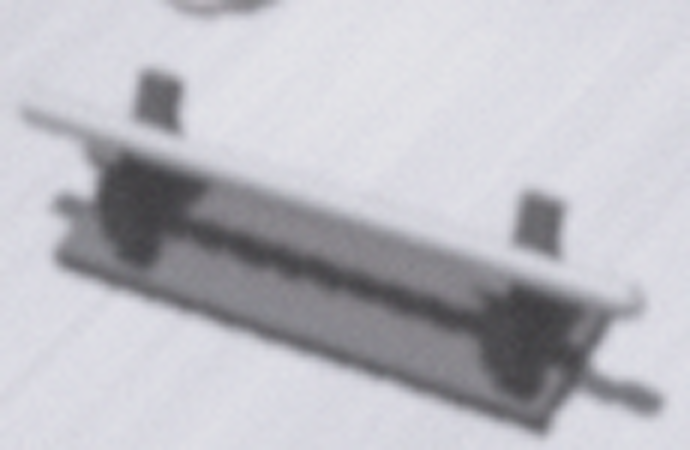

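```bash
python3 - <<'E'
from h import *
a=cv2.imread('pics/top0.png'); g=cv2.cvtColor(a,cv2.COLOR_BGR2GRAY)
# upsample ROI
x0,y0,s=225,158,8
c=cv2.resize(g[y0:255,x0:325],None,fx=s,fy=s,interpolation=cv2.INTER_CUBIC)
def U(p): p=np.asarray(p,float); return (p+.5)/s-.5+[x0,y0]
print('gray collar',g[200,285],'plate',g[235,255],'table',g[170,228])
m=(c<(int(g[190,265])+int(g[235,255]))/2).astype(np.uint8)
ct,_=cv2.findContours(m,cv2.RETR_EXTERNAL,cv2.CHAIN_APPROX_NONE)
ct=max(ct,key=cv2.contourArea)
print('area',cv2.contourArea(ct)/s/s)
ap=cv2.approxPolyDP(cv2.convexHull(ct),12,True)[:,0]; print(U(ap).round(2).tolist())
P=ct[:,0].astype(float)
n=len(ap)
C0=onz('top',269,200,.089)
for i in range(n):
    A,B=ap[i].astype(float),ap[(i+1)%n].astype(float)
    L=np.linalg.norm(B-A)
    if L<100: continue
    d=(B-A)/L; t=(P-A)@d; e=np.abs((P-A)@[-d[1],d[0]])
    q=P[(t>.15*L)&(t<.85*L)&(e<8)]
    vx,vy,px,py=cv2.fitLine(q.astype(np.float32),cv2.DIST_HUBER,0,.01,.01).ravel()
    for z in (.066,.092):
        p1=onz('top',*U([px-vx*100,py-vy*100]),z)[:2];p2=onz('top',*U([px+vx*100,py+vy*100]),z)[:2]
        dd=p2-p1; nn=np.array([-dd[1],dd[0]])/np.linalg.norm(dd); mid=(p1+p2)/2
        if nn@(mid-C0[:2])<0: nn=-nn
        print(z,'normal ang',np.degrees(np.arctan2(nn[1],nn[0])).round(2),'offset',(nn@mid).round(4),end=' | ')
    print()
# plate corners manual from crop c1 (6x,220,155)
V=lambda p:(np.array(p)+.5)/6-.5+[220,155]
for nm,pts,z in(('plate',[(52,170),(450,50),(572,440),(168,565)],.02),('bolt',[(85,186),(432,82),(535,424),(186,527)],.02)):
    w=np.array([onz('top',*V(p),z)[:2] for p in pts]); print(nm,w.round(4).tolist(),w.mean(0).round(4),[np.degrees(np.arctan2(*(w[i]-w[j])[::-1])).round(2) for i,j in((0,1),(3,2),(0,3),(1,2))])
print('screw',onz('top',*V((294,256)),.118), tri((np.array([370,116])+.5)/6-.5+[325,225],V((294,256))))
for nm,p in(('r1',(146,172)),('r2',(374,103)),('r3',(454,366)),('r4',(225,437))): print(nm,onz('top',*V(p),.095)[:2].round(4))
W=lambda p:(np.array(p)+.5)/6-.5+[370,190]
S=lambda p:(np.array(p)+.5)/6-.5+[200,320]
e1=onz('top',*W((130,78)),.0375);e2=onz('top',*W((218,568)),.0375);print('bar',e1,e2,(e1+e2)/2,np.linalg.norm(e1-e2),np.degrees(np.arctan2(*(e1-e2)[1::-1])))
print(tri(S((640,300)),W((130,80))),tri(S((25,107)),W((218,568))))
E
```

```text
gray collar 41 plate 129 table 112
area 1560.546875
[[276.81, 177.56], [292.69, 194.19], [293.06, 197.56], [285.56, 218.94], [262.31, 223.81], [245.69, 204.06], [253.06, 182.44]]
0.066 normal ang -47.87 offset 0.3925 | 0.092 normal ang -47.87 offset 0.3895 | 
0.066 normal ang -107.56 offset -0.2169 | 0.092 normal ang -107.56 offset -0.2145 | 
0.066 normal ang -168.25 offset -0.5617 | 0.092 normal ang -168.25 offset -0.5572 | 
0.066 normal ang 131.87 offset -0.2912 | 0.092 normal ang 131.87 offset -0.2901 | 
0.066 normal ang 72.53 offset 0.3161 | 0.092 normal ang 72.53 offset 0.3117 | 
0.066 normal ang 12.71 offset 0.663 | 0.092 normal ang 12.71 offset 0.6566 | 
plate [[0.6603, 0.1914], [0.7106, 0.0301], [0.5498, -0.0197], [0.499, 0.142]] [0.6049 0.086 ] [np.float64(107.31), np.float64(107.43), np.float64(17.04), np.float64(17.21)]
bolt [[0.6537, 0.1779], [0.6972, 0.0374], [0.5563, -0.0048], [0.5144, 0.135]] [0.6054 0.0864] [np.float64(107.2), np.float64(106.7), np.float64(17.11), np.float64(16.67)]
screw [0.6050035  0.08558017 0.118     ] (array([0.60489274, 0.08554368, 0.11861897]), [np.float64(1.7605691168563197e-05), np.float64(1.7605691168348325e-05)])
r1 [0.6424 0.1444]
r2 [0.6696 0.0571]
r3 [0.5671 0.0259]
r4 [0.5396 0.1128]
bar [ 0.60886412 -0.2026537   0.0375    ] [ 0.41329052 -0.23407051  0.0375    ] [ 0.51107732 -0.2183621   0.0375    ] 0.19808091049119175 9.125988386458777
(array([ 0.60862808, -0.20233661,  0.03703957]), [np.float64(0.0006106067939811484), np.float64(0.0006106067939813235)]) (array([ 0.41325012, -0.23463641,  0.0350411 ]), [np.float64(0.00022340747508092326), np.float64(0.00022340747508081584)])
```

```bash
cat >> h.py <<'E'
import json
def Rphi(f):
    c,s=np.cos(np.radians(f)),np.sin(np.radians(f)); return np.array([[c,s,0],[s,-c,0],[0,0,-1.]])
def getc(): return np.array(json.load(open('cmd.json')))
def setc(c): json.dump([float(v) for v in c],open('cmd.json','w'))
def rows(ts,grip,save=True):
    c=getc(); R0=Rphi(c[3]); prev=c; assert len(ts)==8
    out=[]
    for t in ts:
        t=np.array(t,float); st=np.linalg.norm(t[:3]-prev[:3])*1e3; sr=abs(t[3]-prev[3])
        if st>41 or sr>7.1: print('TOO FAST',st,sr)
        prev=t; sh=R0.T@(t[:3]-c[:3]); out.append([round(float(v),4) for v in sh]+[0,0,round(-(t[3]-c[3])/180,4),grip])
    print(json.dumps(out))
    l=out[-1]; e=np.r_[c[:3]+R0@np.array(l[:3]), c[3]-l[5]*180]
    if save: setc(e)
    print('end cmd',e.round(4))
def lin(t,n=8,frm=None):
    c=getc() if frm is None else np.array(frm,float); t=np.array(t,float); return [c+(t-c)*(i+1)/n for i in range(n)]
def st():
    s=readout.read_state(); r=R.from_rotvec(s['tcp_rot']).as_matrix()
    c=getc()
    print('t %.2f'%s['time'],'pos',s['tool_pos'].round(4),'phi %.2f'%np.degrees(np.arctan2(r[1,0],r[0,0])),'zax',r[:,2].round(4),'F',s['wrist_force'].round(2),'T',s['torque'].round(3),'w %.3f'%s['width'],'err',((s['tool_pos']-c[:3])*1e3).round(2))
    return s
E
python3 - <<'E'
from h import *
setc([.24,-.631,.231,20.8]); 
st()
t=[.4863,-.2225,.12,9.2]
r=[getc()+(np.array(t)-getc())*k for k in np.linspace(0,1,15)[1:]]
rows(r[:8],-1); rows(r[8:]+[t,t],-1)
E
```

```text
t 0.10 pos [ 0.2393 -0.6304  0.2301] phi 20.79 zax [-7.0e-04  1.9e-03 -1.0e+00] F [-0.24 -0.48  0.48] T [0.038 0.016 0.017] w 1.000 err [-0.68  0.56 -0.91]
[[0.0268, -0.021, 0.0079, 0, 0, 0.0046, -1], [0.0536, -0.0421, 0.0159, 0, 0, 0.0092, -1], [0.0804, -0.0631, 0.0238, 0, 0, 0.0138, -1], [0.1072, -0.0841, 0.0317, 0, 0, 0.0184, -1], [0.134, -0.1051, 0.0396, 0, 0, 0.023, -1], [0.1608, -0.1262, 0.0476, 0, 0, 0.0276, -1], [0.1877, -0.1472, 0.0555, 0, 0, 0.0322, -1], [0.2145, -0.1682, 0.0634, 0, 0, 0.0368, -1]]
end cmd [ 0.3808 -0.3976  0.1676 14.176 ]
[[0.0242, -0.024, 0.008, 0, 0, 0.0046, -1], [0.0484, -0.048, 0.0159, 0, 0, 0.0092, -1], [0.0726, -0.072, 0.0238, 0, 0, 0.0138, -1], [0.0968, -0.096, 0.0317, 0, 0, 0.0184, -1], [0.121, -0.1199, 0.0397, 0, 0, 0.023, -1], [0.1452, -0.1439, 0.0476, 0, 0, 0.0276, -1], [0.1452, -0.1439, 0.0476, 0, 0, 0.0276, -1], [0.1452, -0.1439, 0.0476, 0, 0, 0.0276, -1]]
end cmd [ 0.4863 -0.2225  0.12    9.208 ]
```

Request:
{"fn": "apply_moves", "kwargs": {"plan": [[[0.0268, -0.021, 0.0079, 0, 0, 0.0046, -1], [0.0536, -0.0421, 0.0159, 0, 0, 0.0092, -1], [0.0804, -0.0631, 0.0238, 0, 0, 0.0138, -1], [0.1072, -0.0841, 0.0317, 0, 0, 0.0184, -1], [0.134, -0.1051, 0.0396, 0, 0, 0.023, -1], [0.1608, -0.1262, 0.0476, 0, 0, 0.0276, -1], [0.1877, -0.1472, 0.0555, 0, 0, 0.0322, -1], [0.2145, -0.1682, 0.0634, 0, 0, 0.0368, -1]]]}}

```text
time: 0.77
tool_pos: [0.3807, -0.3959, 0.1671]
tcp_rot: [-3.117, -0.386, 0.001]
wrist_force: [0.9, 0.0, -0.3]
width: 0.999
```

Request:
{"fn": "apply_moves", "kwargs": {"plan": [[[0.0242, -0.024, 0.008, 0, 0, 0.0046, -1], [0.0484, -0.048, 0.0159, 0, 0, 0.0092, -1], [0.0726, -0.072, 0.0238, 0, 0, 0.0138, -1], [0.0968, -0.096, 0.0317, 0, 0, 0.0184, -1], [0.121, -0.1199, 0.0397, 0, 0, 0.023, -1], [0.1452, -0.1439, 0.0476, 0, 0, 0.0276, -1], [0.1452, -0.1439, 0.0476, 0, 0, 0.0276, -1], [0.1452, -0.1439, 0.0476, 0, 0, 0.0276, -1]]]}}

```text
time: 1.43
tool_pos: [0.4858, -0.2207, 0.1192]
tcp_rot: [-3.13, -0.258, 0.003]
wrist_force: [-0.8, -0.7, -0.4]
width: 1.0
```

```bash
python3 - <<'E'
from h import *
st()
for n in('top','scene'):
    cv2.imwrite(f'pics/{n}1.png',read_camera(n)[:,:,::-1])
a=cv2.imread('pics/top1.png');b=cv2.imread('pics/scene1.png')
crop(a,340,170,110,120,5,'pics/d1.png');crop(b,180,270,160,130,5,'pics/d2.png')
E
```

```text
t 1.43 pos [ 0.4858 -0.2207  0.1192] phi 9.42 zax [-2.1e-03  8.0e-04 -1.0e+00] F [-0.84 -0.67 -0.36] T [-0.019 -0.009  0.001] w 1.000 err [-0.49  1.77 -0.78]
```

View pics/d1.png

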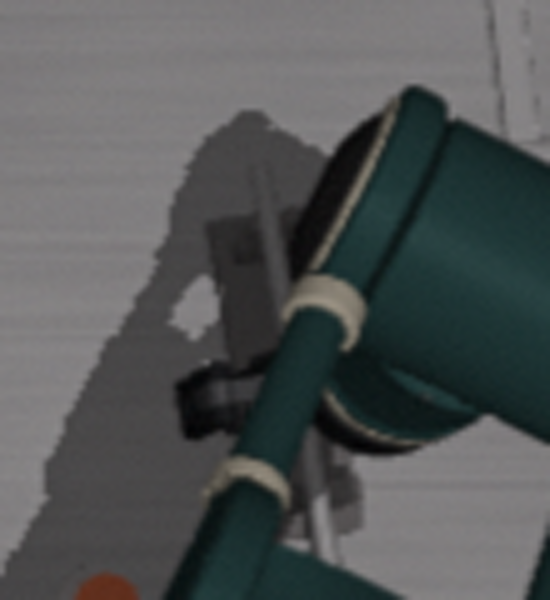

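View pics/d2.png

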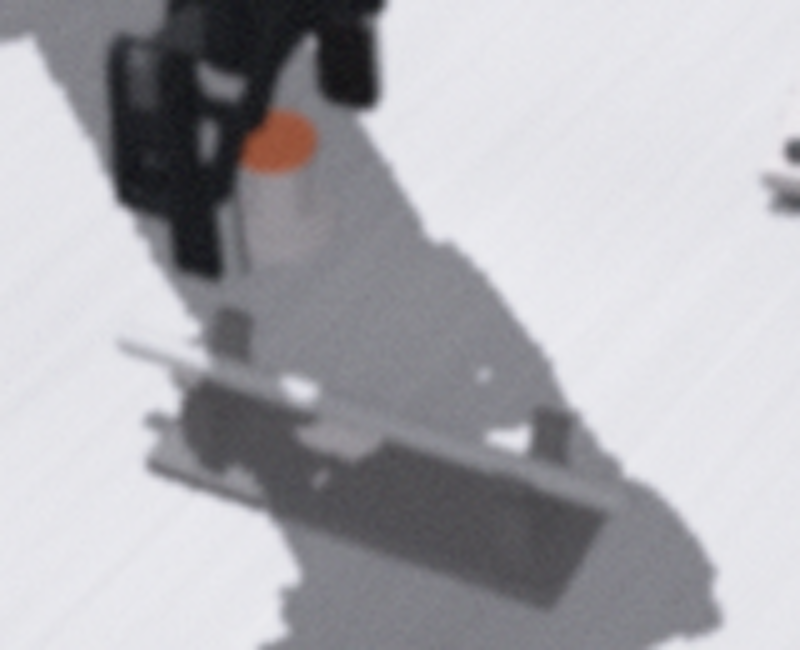

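```bash
python3 - <<'E'
from h import *
st()
t=[.4868,-.224,.06,9.1]
rows(lin(t,5)+[t]*3,-1)
E
```

```text
t 1.53 pos [ 0.4857 -0.2229  0.1202] phi 9.24 zax [-6.e-04 -3.e-04 -1.e+00] F [-0.43  0.08  0.54] T [-0.009 -0.029 -0.023] w 0.997 err [-0.64 -0.41  0.17]
[[0.0, 0.0003, 0.012, 0, 0, 0.0001, -1], [0.0001, 0.0006, 0.024, 0, 0, 0.0002, -1], [0.0001, 0.0009, 0.036, 0, 0, 0.0004, -1], [0.0002, 0.0012, 0.048, 0, 0, 0.0005, -1], [0.0002, 0.0015, 0.06, 0, 0, 0.0006, -1], [0.0002, 0.0015, 0.06, 0, 0, 0.0006, -1], [0.0002, 0.0015, 0.06, 0, 0, 0.0006, -1], [0.0002, 0.0015, 0.06, 0, 0, 0.0006, -1]]
end cmd [ 0.4868 -0.224   0.06    9.1   ]
```

```bash
python3 - <<'E'
from h import *
setc([.4863,-.2225,.12,9.208])
t=[.4868,-.2225,.018,9.2]
rows(lin(t,7)+[t],-1)
E
```

```text
[[0.0001, 0.0, 0.0146, 0, 0, 0.0, -1], [0.0001, 0.0, 0.0291, 0, 0, 0.0, -1], [0.0002, 0.0, 0.0437, 0, 0, 0.0, -1], [0.0003, 0.0, 0.0583, 0, 0, 0.0, -1], [0.0004, 0.0001, 0.0729, 0, 0, 0.0, -1], [0.0004, 0.0001, 0.0874, 0, 0, 0.0, -1], [0.0005, 0.0001, 0.102, 0, 0, 0.0, -1], [0.0005, 0.0001, 0.102, 0, 0, 0.0, -1]]
end cmd [ 0.4868 -0.2225  0.018   9.208 ]
```

Request:
{"fn": "apply_moves", "kwargs": {"plan": [[[0.0001, 0.0, 0.0146, 0, 0, 0.0, -1], [0.0001, 0.0, 0.0291, 0, 0, 0.0, -1], [0.0002, 0.0, 0.0437, 0, 0, 0.0, -1], [0.0003, 0.0, 0.0583, 0, 0, 0.0, -1], [0.0004, 0.0001, 0.0729, 0, 0, 0.0, -1], [0.0004, 0.0001, 0.0874, 0, 0, 0.0, -1], [0.0005, 0.0001, 0.102, 0, 0, 0.0, -1], [0.0005, 0.0001, 0.102, 0, 0, 0.0, -1]]]}}

```text
time: 2.2
tool_pos: [0.4837, -0.2232, 0.0158]
tcp_rot: [-3.129, -0.248, 0.007]
wrist_force: [-0.3, 0.3, 0.4]
width: 1.0
```

Request:
{"fn": "apply_moves", "kwargs": {"plan": [[[0, 0, 0, 0, 0, 0, 1], [0, 0, 0, 0, 0, 0, 1], [0, 0, 0, 0, 0, 0, 1], [0, 0, 0, 0, 0, 0, 1], [0, 0, 0, 0, 0, 0, 1], [0, 0, 0, 0, 0, 0, 1], [0, 0, 0, 0, 0, 0, 1], [0, 0, 0, 0, 0, 0, 1]]], "force": 60}}

```text
time: 2.87
tool_pos: [0.487, -0.2229, 0.019]
tcp_rot: [3.131, 0.252, 0.001]
wrist_force: [-0.7, -0.4, 3.7]
width: 0.092
```

```bash
python3 - <<'E'
from h import *
st()
for n in('top','scene'):
    cv2.imwrite(f'pics/{n}2.png',read_camera(n)[:,:,::-1])
b=cv2.imread('pics/scene2.png')
crop(b,180,270,160,130,5,'pics/d3.png')
E
```

```text
t 2.87 pos [ 0.487  -0.2229  0.019 ] phi 9.21 zax [ 9.e-04 -6.e-04 -1.e+00] F [-0.68 -0.44  3.68] T [-0.043  0.129 -0.039] w 0.092 err [ 0.17 -0.39  0.99]
```

View pics/d3.png

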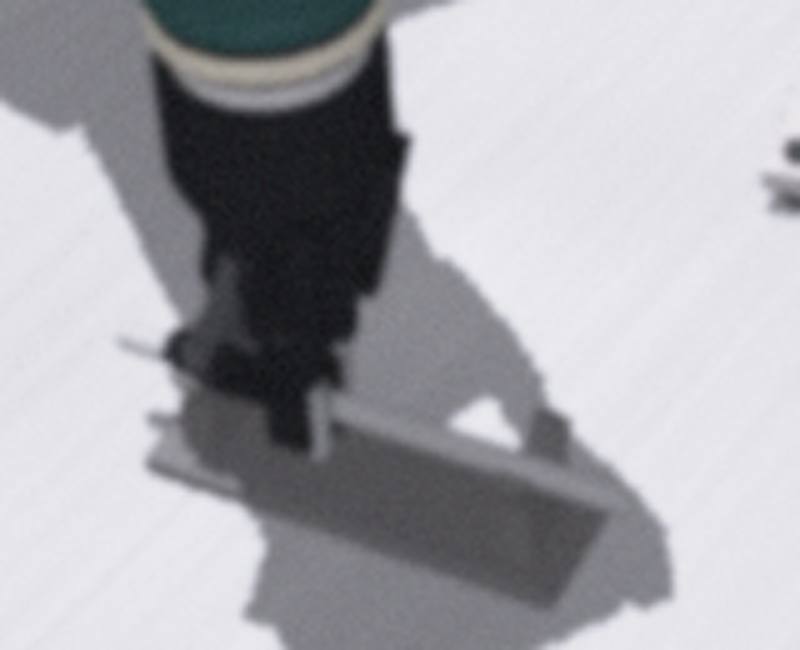

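```bash
python3 - <<'E'
from h import *
st()
for h in (0,.002,.004):
    print(h,[ ((proj('scene',[.605+.0555*np.cos(np.radians(a)),.0857+.0555*np.sin(np.radians(a)),.089+h])-[325,225]+.5)*6-.5).round(0).tolist() for a in (12.2+30+60*np.arange(6))], ((proj('scene',[.605,.0857,.118])-[325,225]+.5)*6-.5).round())
x0,y0=325,225
a=cv2.imread('pics/scene0.png'); crop(a,350,230,70,60,10,'pics/e.png')
t=list(getc()); t[2]=.065; c=t
rows(lin(c,7)+[c],1)
E
```

```text
t 2.97 pos [ 0.487  -0.2229  0.019 ] phi 9.20 zax [ 9.e-04 -6.e-04 -1.e+00] F [-0.9  -0.01  4.83] T [-0.042  0.17  -0.034] w 0.088 err [ 0.17 -0.37  0.97]
0 [[530.0, 173.0], [407.0, 97.0], [246.0, 114.0], [197.0, 208.0], [318.0, 290.0], [490.0, 271.0]] [370. 117.]
0.002 [[530.0, 168.0], [407.0, 93.0], [246.0, 109.0], [197.0, 203.0], [319.0, 285.0], [491.0, 266.0]] [370. 117.]
0.004 [[531.0, 163.0], [408.0, 88.0], [246.0, 104.0], [197.0, 198.0], [319.0, 280.0], [491.0, 261.0]] [370. 117.]
[[0.0, 0.0, -0.0067, 0, 0, -0.0, 1], [0.0, 0.0, -0.0134, 0, 0, -0.0, 1], [0.0, 0.0, -0.0201, 0, 0, -0.0, 1], [0.0, 0.0, -0.0269, 0, 0, -0.0, 1], [0.0, 0.0, -0.0336, 0, 0, -0.0, 1], [0.0, 0.0, -0.0403, 0, 0, -0.0, 1], [0.0, 0.0, -0.047, 0, 0, -0.0, 1], [0.0, 0.0, -0.047, 0, 0, -0.0, 1]]
end cmd [ 0.4868 -0.2225  0.065   9.208 ]
```

View pics/e.png

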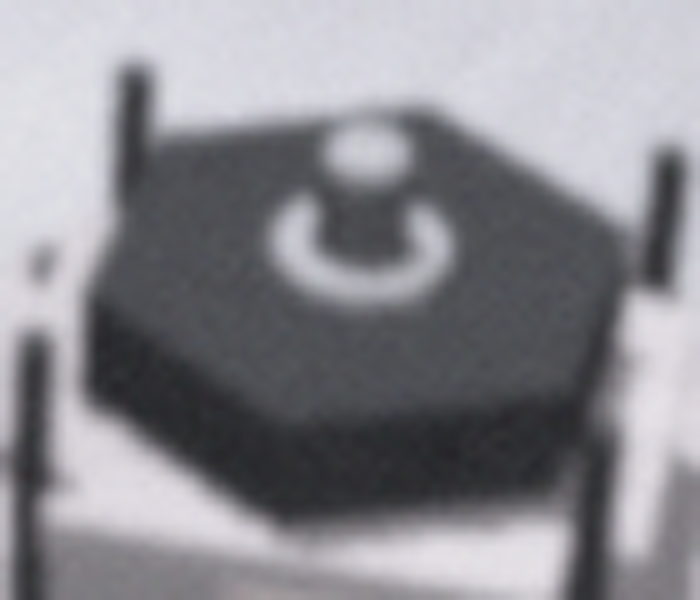

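Request:
{"fn": "apply_moves", "kwargs": {"plan": [[[0.0, 0.0, -0.0067, 0, 0, 0, 1], [0.0, 0.0, -0.0134, 0, 0, 0, 1], [0.0, 0.0, -0.0201, 0, 0, 0, 1], [0.0, 0.0, -0.0269, 0, 0, 0, 1], [0.0, 0.0, -0.0336, 0, 0, 0, 1], [0.0, 0.0, -0.0403, 0, 0, 0, 1], [0.0, 0.0, -0.047, 0, 0, 0, 1], [0.0, 0.0, -0.047, 0, 0, 0, 1]]]}}

```text
time: 3.63
tool_pos: [0.4877, -0.2232, 0.0672]
tcp_rot: [3.13, 0.252, 0.004]
wrist_force: [0.2, 0.0, -1.5]
width: 0.095
```

```bash
python3 - <<'E'
from h import *
st()
# bystander positions from top0, rough
a=cv2.imread('pics/top0.png'); crop(a,295,110,110,70,7,'pics/f.png')
b=read_camera('scene'); cv2.imwrite('pics/scene3.png',b[:,:,::-1]); crop(b[:,:,::-1],180,230,180,150,4,'pics/f2.png')
E
```

```text
t 3.63 pos [ 0.4877 -0.2232  0.0672] phi 9.20 zax [ 0.0027 -0.0014 -1.    ] F [ 0.23  0.   -1.53] T [-0.004 -0.057 -0.019] w 0.095 err [ 0.86 -0.72  2.21]
```

View pics/f.png

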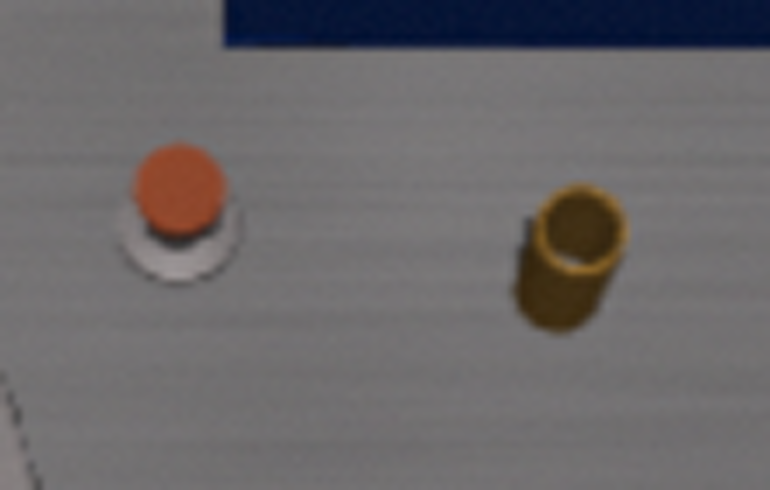

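View pics/f2.png

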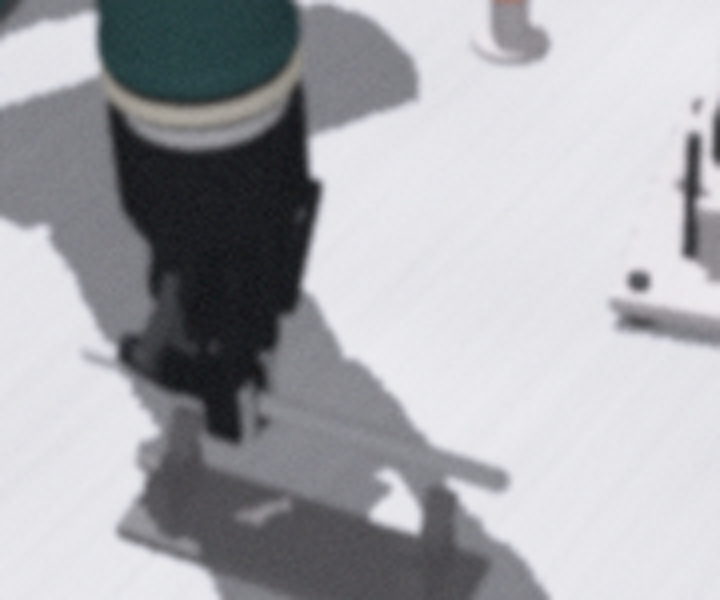

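```bash
python3 - <<'E'
from h import *
s=st()
print('stem',onz('top',320.7,136.9,.045),'tube',onz('top',378,142.6,.075))
p=s['tool_pos']; u=np.array([np.cos(np.radians(9.2)),np.sin(np.radians(9.2)),0])
for z in(.08,.085,.09): print(proj('scene',[*(p[:2]+.124*u[:2]),z]),proj('scene',[*(p[:2]-.076*u[:2]),z]))
print('obs lead',(505/4+180,480/4+230),'rear',(85/4+180,353/4+230))
E
```

```text
t 3.68 pos [ 0.4873 -0.2231  0.0665] phi 9.19 zax [ 0.0021 -0.001  -1.    ] F [-0.81  0.25 -1.13] T [0.053 0.057 0.039] w 0.093 err [ 0.53 -0.55  1.5 ]
stem [ 0.76855771 -0.03344049  0.045     ] tube [ 0.74556734 -0.16827627  0.075     ]
[305.81900872 352.01345976] [200.25080664 318.69464766]
[305.77938706 349.82794398] [199.9062287  316.55323114]
[305.73951785 347.62877393] [199.55963741 314.39930248]
obs lead (306.25, 350.0) rear (201.25, 318.25)
```

```bash
python3 - <<'E'
from h import *
c=getc(); t=np.array([.73,-.052,.14,132.2])
P=[]
for i in range(1,25):
    k=min(i/22,1); p=c+(t-c)*k; p[2]=c[2]+(t[2]-c[2])*min(i/6,1); P.append(p)
for j in range(3): rows(P[8*j:8*j+8],1)
E
```

```text
[[0.0122, -0.0059, -0.0125, 0, 0, -0.0311, 1], [0.0243, -0.0118, -0.025, 0, 0, -0.0621, 1], [0.0365, -0.0176, -0.0375, 0, 0, -0.0932, 1], [0.0486, -0.0235, -0.05, 0, 0, -0.1242, 1], [0.0608, -0.0294, -0.0625, 0, 0, -0.1553, 1], [0.0729, -0.0353, -0.075, 0, 0, -0.1864, 1], [0.0851, -0.0412, -0.075, 0, 0, -0.2174, 1], [0.0972, -0.0471, -0.075, 0, 0, -0.2485, 1]]
end cmd [ 0.5752 -0.1605  0.14   53.938 ]
[[0.0128, 0.0044, 0.0, 0, 0, -0.031, 1], [0.0255, 0.0088, 0.0, 0, 0, -0.0621, 1], [0.0383, 0.0132, 0.0, 0, 0, -0.0931, 1], [0.0511, 0.0175, 0.0, 0, 0, -0.1242, 1], [0.0638, 0.0219, 0.0, 0, 0, -0.1553, 1], [0.0766, 0.0263, 0.0, 0, 0, -0.1863, 1], [0.0894, 0.0307, 0.0, 0, 0, -0.2174, 1], [0.1022, 0.035, 0.0, 0, 0, -0.2484, 1]]
end cmd [ 6.637e-01 -9.850e-02  1.400e-01  9.865e+01]
[[0.006, 0.0121, 0.0, 0, 0, -0.0311, 1], [0.012, 0.0242, 0.0, 0, 0, -0.0622, 1], [0.018, 0.0363, 0.0, 0, 0, -0.0932, 1], [0.024, 0.0484, 0.0, 0, 0, -0.1243, 1], [0.03, 0.0605, 0.0, 0, 0, -0.1553, 1], [0.036, 0.0726, 0.0, 0, 0, -0.1864, 1], [0.036, 0.0726, 0.0, 0, 0, -0.1864, 1], [0.036, 0.0726, 0.0, 0, 0, -0.1864, 1]]
end cmd [ 7.30000e-01 -5.19000e-02  1.40000e-01  1.32202e+02]
```

Request:
{"fn": "apply_moves", "kwargs": {"plan": [[[0.0122, -0.0059, -0.0125, 0, 0, -0.0311, 1], [0.0243, -0.0118, -0.025, 0, 0, -0.0621, 1], [0.0365, -0.0176, -0.0375, 0, 0, -0.0932, 1], [0.0486, -0.0235, -0.05, 0, 0, -0.1242, 1], [0.0608, -0.0294, -0.0625, 0, 0, -0.1553, 1], [0.0729, -0.0353, -0.075, 0, 0, -0.1864, 1], [0.0851, -0.0412, -0.075, 0, 0, -0.2174, 1], [0.0972, -0.0471, -0.075, 0, 0, -0.2485, 1]]]}}

```text
time: 4.35
tool_pos: [0.576, -0.1604, 0.1412]
tcp_rot: [2.796, 1.431, 0.002]
wrist_force: [1.0, 0.6, -1.5]
width: 0.094
```

Request:
{"fn": "apply_moves", "kwargs": {"plan": [[[0.0128, 0.0044, 0.0, 0, 0, -0.031, 1], [0.0255, 0.0088, 0.0, 0, 0, -0.0621, 1], [0.0383, 0.0132, 0.0, 0, 0, -0.0931, 1], [0.0511, 0.0175, 0.0, 0, 0, -0.1242, 1], [0.0638, 0.0219, 0.0, 0, 0, -0.1553, 1], [0.0766, 0.0263, 0.0, 0, 0, -0.1863, 1], [0.0894, 0.0307, 0.0, 0, 0, -0.2174, 1], [0.1022, 0.035, 0.0, 0, 0, -0.2484, 1]]]}}

```text
time: 5.02
tool_pos: [0.6634, -0.0981, 0.1394]
tcp_rot: [-2.041, -2.386, 0.001]
wrist_force: [-0.2, 0.1, -0.9]
width: 0.088
```

Request:
{"fn": "apply_moves", "kwargs": {"plan": [[[0.006, 0.0121, 0.0, 0, 0, -0.0311, 1], [0.012, 0.0242, 0.0, 0, 0, -0.0622, 1], [0.018, 0.0363, 0.0, 0, 0, -0.0932, 1], [0.024, 0.0484, 0.0, 0, 0, -0.1243, 1], [0.03, 0.0605, 0.0, 0, 0, -0.1553, 1], [0.036, 0.0726, 0.0, 0, 0, -0.1864, 1], [0.036, 0.0726, 0.0, 0, 0, -0.1864, 1], [0.036, 0.0726, 0.0, 0, 0, -0.1864, 1]]]}}

```text
time: 5.68
tool_pos: [0.7295, -0.0518, 0.1393]
tcp_rot: [-1.274, -2.87, 0.001]
wrist_force: [-0.3, -0.2, -1.3]
width: 0.096
```

```bash
python3 - <<'E'
from h import *
b=read_camera('scene'); a=read_camera('top')
cv2.imwrite('pics/scene4.png',b[:,:,::-1]);cv2.imwrite('pics/top4.png',a[:,:,::-1])
s=st()
crop(b[:,:,::-1],320,200,160,130,5,'pics/g1.png');crop(a[:,:,::-1],220,120,160,130,5,'pics/g2.png')
# descend to z so measured ~.0592
t=getc(); t[2]=.060
rows(lin(t,7)+[t],1)
E
```

```text
t 5.78 pos [ 0.7289 -0.0525  0.1396] phi 132.07 zax [-1.6e-03 -2.0e-04 -1.0e+00] F [-0.12 -0.36 -0.96] T [-0.008  0.015  0.008] w 0.093 err [-1.17 -0.52 -0.43]
[[0.0, 0.0, 0.0114, 0, 0, -0.0, 1], [0.0, 0.0, 0.0229, 0, 0, -0.0, 1], [0.0, 0.0, 0.0343, 0, 0, -0.0, 1], [0.0, 0.0, 0.0457, 0, 0, -0.0, 1], [0.0, 0.0, 0.0571, 0, 0, -0.0, 1], [0.0, 0.0, 0.0686, 0, 0, -0.0, 1], [0.0, 0.0, 0.08, 0, 0, -0.0, 1], [0.0, 0.0, 0.08, 0, 0, -0.0, 1]]
end cmd [ 7.30000e-01 -5.19000e-02  6.00000e-02  1.32202e+02]
```

View pics/g1.png

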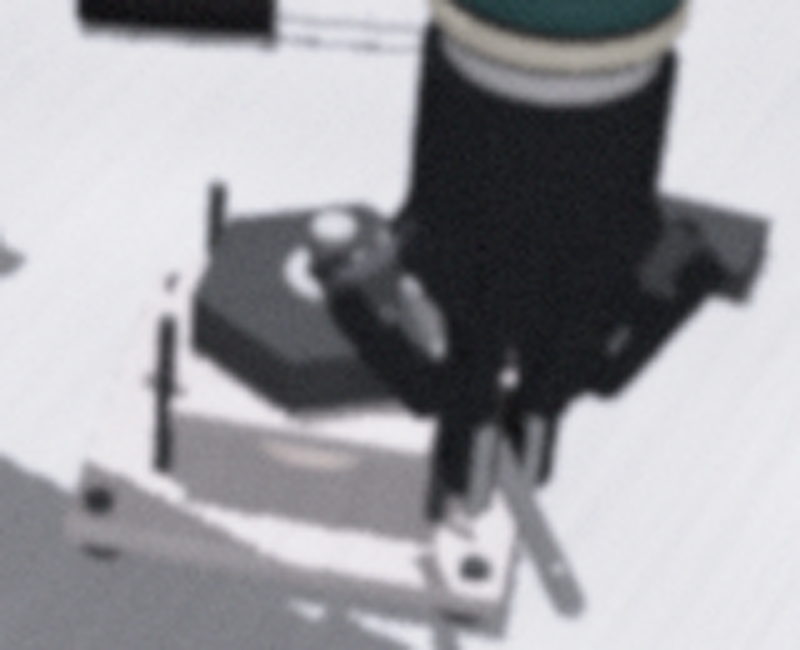

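View pics/g2.png

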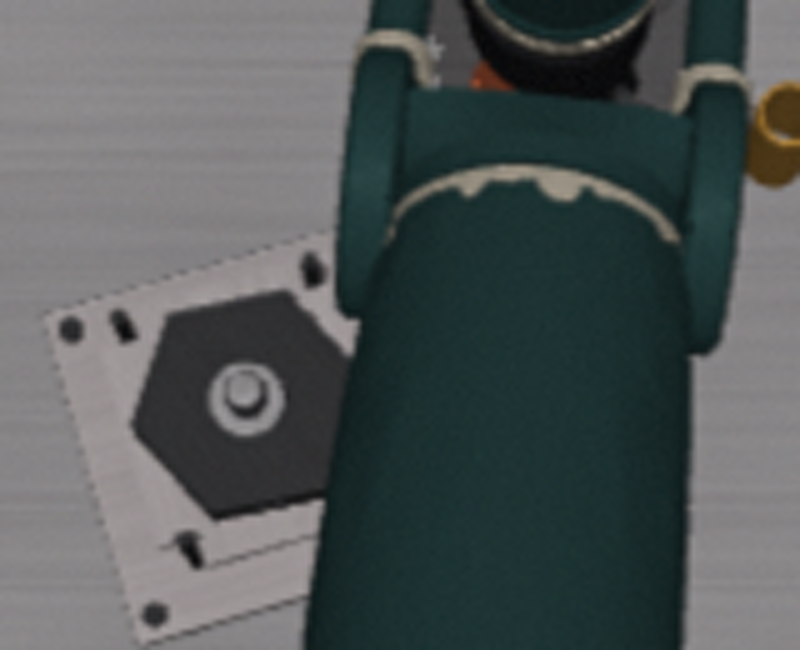

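Request:
{"fn": "apply_moves", "kwargs": {"plan": [[[0.0, 0.0, 0.0114, 0, 0, 0, 1], [0.0, 0.0, 0.0229, 0, 0, 0, 1], [0.0, 0.0, 0.0343, 0, 0, 0, 1], [0.0, 0.0, 0.0457, 0, 0, 0, 1], [0.0, 0.0, 0.0571, 0, 0, 0, 1], [0.0, 0.0, 0.0686, 0, 0, 0, 1], [0.0, 0.0, 0.08, 0, 0, 0, 1], [0.0, 0.0, 0.08, 0, 0, 0, 1]]]}}

```text
time: 6.45
tool_pos: [0.7273, -0.0519, 0.0561]
tcp_rot: [-1.271, -2.867, 0.003]
wrist_force: [-1.3, -0.1, -1.8]
width: 0.094
```

```bash
python3 - <<'E'
from h import *
b=read_camera('scene'); s=st(); b=read_camera('scene'); s=st()
cv2.imwrite('pics/scene5.png',b[:,:,::-1])
crop(b[:,:,::-1],340,220,120,100,6,'pics/g3.png')
for z in(.074,.077,.08):
  p=s['tool_pos']; u=Rphi(132.2)[:,0]
  print(((proj('scene',[*(p+.124*u)[:2],z])-[340,220]+.5)*6-.5).round(),((proj('scene',[*(p-.076*u)[:2],z])-[340,220]+.5)*6-.5).round())
E
```

```text
t 6.50 pos [ 0.728  -0.0519  0.0575] phi 132.19 zax [-4.4e-03  5.0e-04 -1.0e+00] F [-0.37  0.41 -0.06] T [-0.038 -0.025 -0.015] w 0.096 err [-2.05  0.03 -2.48]
t 6.55 pos [ 0.7291 -0.052   0.0591] phi 132.19 zax [-1.9e-03  2.0e-04 -1.0e+00] F [ 0.22  0.32 -1.38] T [-0.044 -0.033 -0.008] w 0.095 err [-0.95 -0.1  -0.94]
[321. 375.] [525. 841.]
[321. 367.] [526. 834.]
[322. 360.] [527. 826.]
```

View pics/g3.png

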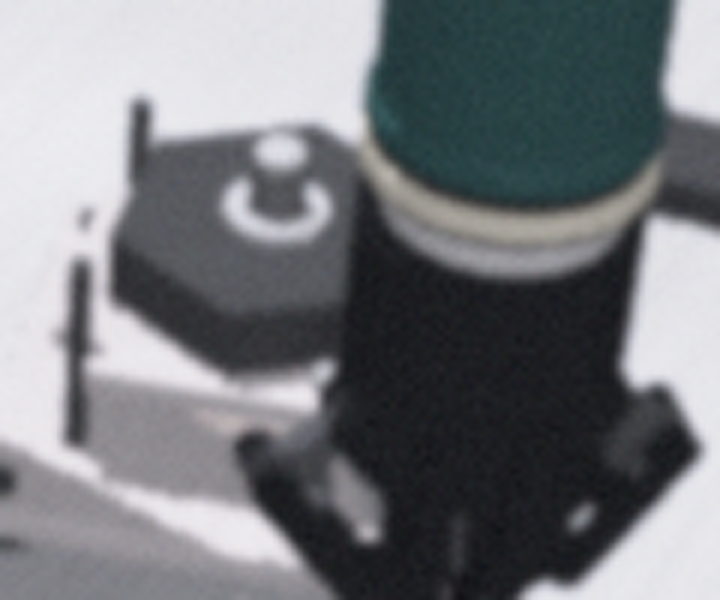

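```bash
cat >> h.py <<'E'
C=np.array([.605,.0857])
def at(r,ang,z,off=(.0008,.0002,.0005)):
    a=np.radians(ang); return np.array([C[0]+r*np.cos(a)+off[0],C[1]+r*np.sin(a)+off[1],z+off[2],ang+180])
def tq(s=None):
    s=s or readout.read_state(); d=s['tool_pos'][:2]-C; F=s['wrist_force']
    r=np.hypot(*d); u=d/r; t=np.array([u[1],-u[0]])  # clockwise tangent
    # force on tool from outside; torque applied to collar = -(r x F + Tz)
    M=d[0]*F[1]-d[1]*F[0]
    print('r %.4f ang %.2f'%(r,np.degrees(np.arctan2(d[1],d[0]))),'F rad %.2f cw %.2f z %.2f'%(F[:2]@u,F[:2]@t,F[2]),'clockwise torque on collar: rxF %.3f  +Tz %.3f'%(M,M+s['torque'][2]))
E
python3 - <<'E'
from h import *
st();tq()
t=at(.164,-47.8,.059)
rows(lin(t,6)+[t]*2,1)
E
```

```text
t 6.55 pos [ 0.7291 -0.052   0.0591] phi 132.19 zax [-1.9e-03  2.0e-04 -1.0e+00] F [ 0.22  0.32 -1.38] T [-0.044 -0.033 -0.008] w 0.095 err [-0.95 -0.1  -0.94]
r 0.1854 ang -47.99 F rad -0.09 cw -0.38 z -1.38 clockwise torque on collar: rxF 0.071  +Tz 0.063
[[0.0036, 0.0001, 0.0001, 0, 0, 0.0, 1], [0.0072, 0.0002, 0.0002, 0, 0, 0.0, 1], [0.0108, 0.0003, 0.0003, 0, 0, 0.0, 1], [0.0144, 0.0004, 0.0003, 0, 0, 0.0, 1], [0.018, 0.0005, 0.0004, 0, 0, 0.0, 1], [0.0216, 0.0006, 0.0005, 0, 0, 0.0, 1], [0.0216, 0.0006, 0.0005, 0, 0, 0.0, 1], [0.0216, 0.0006, 0.0005, 0, 0, 0.0, 1]]
end cmd [ 7.16000e-01 -3.55000e-02  5.95000e-02  1.32202e+02]
```

Request:
{"fn": "apply_moves", "kwargs": {"plan": [[[0.0036, 0.0001, 0.0001, 0, 0, 0.0, 1], [0.0072, 0.0002, 0.0002, 0, 0, 0.0, 1], [0.0108, 0.0003, 0.0003, 0, 0, 0.0, 1], [0.0144, 0.0004, 0.0003, 0, 0, 0.0, 1], [0.018, 0.0005, 0.0004, 0, 0, 0.0, 1], [0.0216, 0.0006, 0.0005, 0, 0, 0.0, 1], [0.0216, 0.0006, 0.0005, 0, 0, 0.0, 1], [0.0216, 0.0006, 0.0005, 0, 0, 0.0, 1]]]}}

```text
time: 7.22
tool_pos: [0.7155, -0.0354, 0.0599]
tcp_rot: [1.272, 2.872, 0.0]
wrist_force: [0.1, 1.2, -1.1]
width: 0.094
```

```bash
python3 - <<'E'
from h import *
st();tq();b=read_camera('scene'); st();tq();cv2.imwrite('pics/scene6.png',b[:,:,::-1])
crop(b[:,:,::-1],340,220,120,100,6,'pics/g4.png')
t=at(.142,-47.8,.059)
rows(lin(t,6)+[t]*2,1)
E
```

```text
t 7.22 pos [ 0.7155 -0.0354  0.0599] phi 132.21 zax [ 1.e-04  0.e+00 -1.e+00] F [ 0.1   1.25 -1.06] T [0.012 0.023 0.028] w 0.094 err [-0.46  0.15  0.38]
r 0.1639 ang -47.62 F rad -0.85 cw -0.92 z -1.06 clockwise torque on collar: rxF 0.150  +Tz 0.178
t 7.27 pos [ 0.7157 -0.0356  0.0599] phi 132.20 zax [ 2.e-04 -1.e-04 -1.e+00] F [ 0.32 -0.21 -0.74] T [-0.057  0.033  0.004] w 0.091 err [-0.3  -0.08  0.4 ]
r 0.1642 ang -47.63 F rad 0.37 cw -0.09 z -0.74 clockwise torque on collar: rxF 0.015  +Tz 0.020
[[0.0037, -0.0, 0.0, 0, 0, 0.0, 1], [0.0073, -0.0, 0.0, 0, 0, 0.0, 1], [0.011, -0.0, 0.0, 0, 0, 0.0, 1], [0.0146, -0.0, 0.0, 0, 0, 0.0, 1], [0.0183, -0.0, 0.0, 0, 0, 0.0, 1], [0.022, -0.0, 0.0, 0, 0, 0.0, 1], [0.022, -0.0, 0.0, 0, 0, 0.0, 1], [0.022, -0.0, 0.0, 0, 0, 0.0, 1]]
end cmd [ 7.01200e-01 -1.92000e-02  5.95000e-02  1.32202e+02]
```

View pics/g4.png

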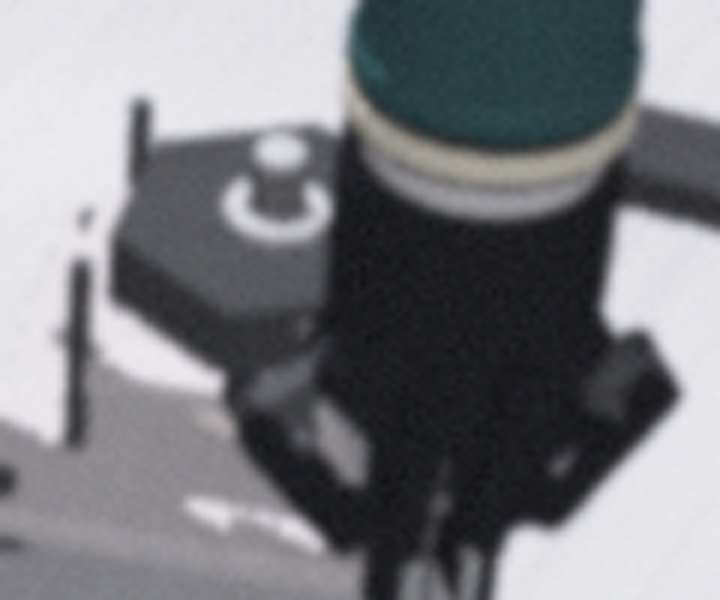

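Request:
{"fn": "apply_moves", "kwargs": {"plan": [[[0.0037, 0, 0.0, 0, 0, 0.0, 1], [0.0073, 0, 0.0, 0, 0, 0.0, 1], [0.011, 0, 0.0, 0, 0, 0.0, 1], [0.0146, 0, 0.0, 0, 0, 0.0, 1], [0.0183, 0, 0.0, 0, 0, 0.0, 1], [0.022, 0, 0.0, 0, 0, 0.0, 1], [0.022, 0, 0.0, 0, 0, 0.0, 1], [0.022, 0, 0.0, 0, 0, 0.0, 1]]]}}

```text
time: 7.93
tool_pos: [0.7007, -0.0192, 0.0598]
tcp_rot: [-1.272, -2.872, 0.0]
wrist_force: [-0.1, 0.6, -1.0]
width: 0.093
```

```bash
python3 - <<'E'
from h import *
st();tq();b=read_camera('scene'); st();tq();b=read_camera('scene'); st();tq();
E
```

```text
t 7.93 pos [ 0.7007 -0.0192  0.0598] phi 132.22 zax [-1.e-04 -0.e+00 -1.e+00] F [-0.12  0.57 -0.99] T [-0.009  0.004  0.004] w 0.093 err [-0.47  0.1   0.32]
r 0.1420 ang -47.61 F rad -0.50 cw -0.30 z -0.99 clockwise torque on collar: rxF 0.042  +Tz 0.047
t 7.98 pos [ 0.7009 -0.0193  0.0598] phi 132.20 zax [ 0.e+00 -1.e-04 -1.e+00] F [-0.28  0.26 -1.79] T [-0.076  0.08  -0.036] w 0.095 err [-0.33 -0.09  0.34]
r 0.1422 ang -47.62 F rad -0.38 cw 0.03 z -1.79 clockwise torque on collar: rxF -0.005  +Tz -0.041
t 8.03 pos [ 0.7009 -0.0195  0.0598] phi 132.20 zax [ 1.e-04 -1.e-04 -1.e+00] F [-0.46  0.47 -1.32] T [-0.015  0.018  0.035] w 0.096 err [-0.24 -0.21  0.34]
r 0.1424 ang -47.62 F rad -0.66 cw 0.03 z -1.32 clockwise torque on collar: rxF -0.004  +Tz 0.032
```

```bash
cat >> h.py <<'E'
def arc(a0,a1,z0,n=8,hold=2,r=.142,off=(.0003,.0001,-.0003)):
    P=[]
    for i in range(1,9):
        a=a0+(a1-a0)*min(i/(8-hold),1); P.append(at(r,a,z0+(a-a0)*10e-3/360,off))
    return P
E
python3 - <<'E'
from h import *
rows(arc(-47.8,-65,.0597),1)
rows(arc(-65,-75,.0592),1)
E
```

```text
[[0.0004, -0.0076, 0.0002, 0, 0, 0.0159, 1], [0.0009, -0.0147, 0.0003, 0, 0, 0.0319, 1], [0.0018, -0.0217, 0.0003, 0, 0, 0.0478, 1], [0.0031, -0.0287, 0.0004, 0, 0, 0.0637, 1], [0.0047, -0.0356, 0.0005, 0, 0, 0.0796, 1], [0.0066, -0.0425, 0.0006, 0, 0, 0.0956, 1], [0.0066, -0.0425, 0.0006, 0, 0, 0.0956, 1], [0.0066, -0.0425, 0.0006, 0, 0, 0.0956, 1]]
end cmd [ 6.65300e-01 -4.29000e-02  5.89000e-02  1.14994e+02]
[[0.0001, -0.0041, 0.0, 0, 0, 0.0092, 1], [0.0002, -0.0082, 0.0001, 0, 0, 0.0185, 1], [0.0005, -0.0123, 0.0001, 0, 0, 0.0277, 1], [0.001, -0.0164, 0.0002, 0, 0, 0.037, 1], [0.0015, -0.0205, 0.0002, 0, 0, 0.0463, 1], [0.0021, -0.0246, 0.0003, 0, 0, 0.0555, 1], [0.0021, -0.0246, 0.0003, 0, 0, 0.0555, 1], [0.0021, -0.0246, 0.0003, 0, 0, 0.0555, 1]]
end cmd [ 6.42100e-01 -5.14000e-02  5.86000e-02  1.05004e+02]
```

Request:
{"fn": "apply_moves", "kwargs": {"plan": [[[0.0004, -0.0076, 0.0002, 0, 0, 0.0159, 1], [0.0009, -0.0147, 0.0003, 0, 0, 0.0319, 1], [0.0018, -0.0217, 0.0003, 0, 0, 0.0478, 1], [0.0031, -0.0287, 0.0004, 0, 0, 0.0637, 1], [0.0047, -0.0356, 0.0005, 0, 0, 0.0796, 1], [0.0066, -0.0425, 0.0006, 0, 0, 0.0956, 1], [0.0066, -0.0425, 0.0006, 0, 0, 0.0956, 1], [0.0066, -0.0425, 0.0006, 0, 0, 0.0956, 1]]]}}

```text
time: 8.7
tool_pos: [0.6658, -0.0434, 0.0597]
tcp_rot: [1.687, 2.648, 0.001]
wrist_force: [1.3, -0.5, -1.0]
width: 0.09
```

```bash
python3 - <<'E'
from h import *
c=getc();setc([.6653,-.0429,.0589,114.994])
st();tq();b=read_camera('scene'); st();tq();setc(c)
cv2.imwrite('pics/scene7.png',b[:,:,::-1])
crop(b[:,:,::-1],340,220,120,100,6,'pics/g5.png')
E
```

```text
t 8.70 pos [ 0.6658 -0.0434  0.0597] phi 115.01 zax [ 1.8e-03 -1.0e-04 -1.0e+00] F [ 1.3  -0.48 -0.98] T [-0.076 -0.272 -0.11 ] w 0.090 err [ 0.5  -0.52  0.8 ]
r 0.1427 ang -64.79 F rad 0.99 cw -0.97 z -0.98 clockwise torque on collar: rxF 0.139  +Tz 0.028
t 8.75 pos [ 0.6659 -0.0433  0.0597] phi 115.04 zax [ 1.6e-03 -2.0e-04 -1.0e+00] F [ 1.07 -0.34 -1.87] T [-0.06  -0.17  -0.107] w 0.088 err [ 0.59 -0.38  0.76]
r 0.1426 ang -64.73 F rad 0.77 cw -0.83 z -1.87 clockwise torque on collar: rxF 0.118  +Tz 0.011
```

View pics/g5.png

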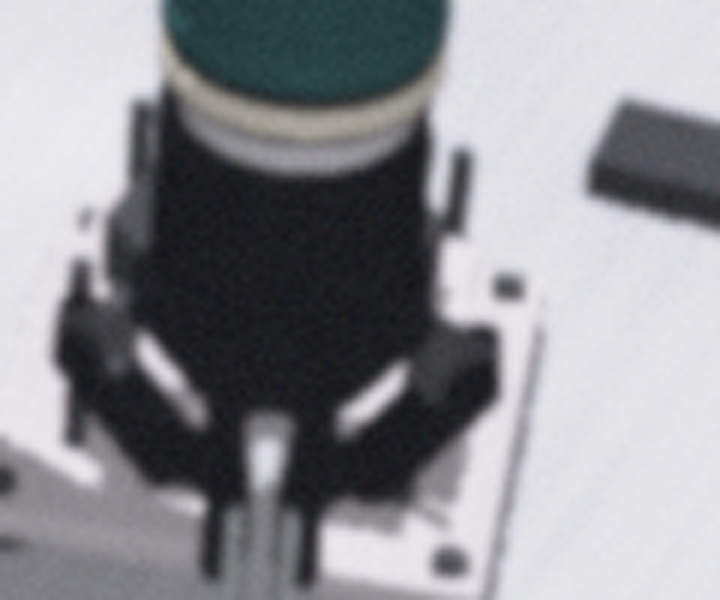

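Request:
{"fn": "apply_moves", "kwargs": {"plan": [[[0.0001, -0.0041, 0.0, 0, 0, 0.0092, 1], [0.0002, -0.0082, 0.0001, 0, 0, 0.0185, 1], [0.0005, -0.0123, 0.0001, 0, 0, 0.0277, 1], [0.001, -0.0164, 0.0002, 0, 0, 0.037, 1], [0.0015, -0.0205, 0.0002, 0, 0, 0.0463, 1], [0.0021, -0.0246, 0.0003, 0, 0, 0.0555, 1], [0.0021, -0.0246, 0.0003, 0, 0, 0.0555, 1], [0.0021, -0.0246, 0.0003, 0, 0, 0.0555, 1]]]}}

```text
time: 9.42
tool_pos: [0.6427, -0.0517, 0.0593]
tcp_rot: [1.91, 2.492, 0.001]
wrist_force: [2.5, 0.8, -2.2]
width: 0.092
```

```bash
python3 - <<'E'
from h import *
st();tq();
rows(arc(-75,-83,.0585),1)
E
```

```text
t 9.42 pos [ 0.6427 -0.0517  0.0593] phi 105.07 zax [ 1.4e-03 -3.0e-04 -1.0e+00] F [ 2.48  0.81 -2.22] T [-0.091 -0.354 -0.2  ] w 0.092 err [ 0.61 -0.31  0.69]
r 0.1425 ang -74.66 F rad -0.12 cw -2.60 z -2.22 clockwise torque on collar: rxF 0.371  +Tz 0.171
[[0.0001, -0.0033, 0.0004, 0, 0, 0.0074, 1], [0.0002, -0.0066, 0.0005, 0, 0, 0.0148, 1], [0.0004, -0.0099, 0.0005, 0, 0, 0.0222, 1], [0.0007, -0.0132, 0.0005, 0, 0, 0.0297, 1], [0.001, -0.0165, 0.0006, 0, 0, 0.0371, 1], [0.0014, -0.0198, 0.0006, 0, 0, 0.0445, 1], [0.0014, -0.0198, 0.0006, 0, 0, 0.0445, 1], [0.0014, -0.0198, 0.0006, 0, 0, 0.0445, 1]]
end cmd [ 6.2260e-01 -5.5200e-02  5.8000e-02  9.6994e+01]
```

Request:
{"fn": "apply_moves", "kwargs": {"plan": [[[0.0001, -0.0033, 0.0004, 0, 0, 0.0074, 1], [0.0002, -0.0066, 0.0005, 0, 0, 0.0148, 1], [0.0004, -0.0099, 0.0005, 0, 0, 0.0222, 1], [0.0007, -0.0132, 0.0005, 0, 0, 0.0297, 1], [0.001, -0.0165, 0.0006, 0, 0, 0.0371, 1], [0.0014, -0.0198, 0.0006, 0, 0, 0.0445, 1], [0.0014, -0.0198, 0.0006, 0, 0, 0.0445, 1], [0.0014, -0.0198, 0.0006, 0, 0, 0.0445, 1]]]}}

```text
time: 10.08
tool_pos: [0.6216, -0.0553, 0.0581]
tcp_rot: [-2.081, -2.352, 0.001]
wrist_force: [1.7, 0.2, -0.9]
width: 0.095
```

```bash
python3 - <<'E'
from h import *
st();tq();b=read_camera('top');st();tq();cv2.imwrite('pics/top8.png',b[:,:,::-1]);crop(b[:,:,::-1],220,130,120,100,6,'pics/g6.png')
E
```

```text
t 10.08 pos [ 0.6216 -0.0553  0.0581] phi 96.99 zax [-1.e-03  2.e-04 -1.e+00] F [ 1.69  0.22 -0.92] T [-0.119 -0.256 -0.195] w 0.095 err [-0.98 -0.09  0.14]
r 0.1419 ang -83.27 F rad -0.02 cw -1.70 z -0.92 clockwise torque on collar: rxF 0.242  +Tz 0.047
t 10.13 pos [ 0.6217 -0.0552  0.0581] phi 96.99 zax [-1.e-03  2.e-04 -1.e+00] F [ 0.69 -0.65 -0.9 ] T [-0.11  -0.277 -0.104] w 0.087 err [-0.89 -0.04  0.11]
r 0.1419 ang -83.24 F rad 0.72 cw -0.61 z -0.90 clockwise torque on collar: rxF 0.086  +Tz -0.018
```

View pics/g6.png

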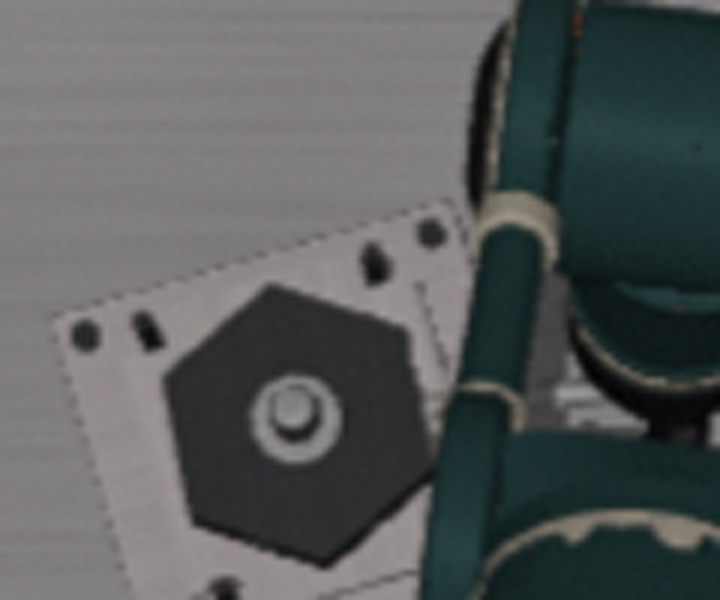

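```bash
python3 - <<'E'
from h import *
O=(.0011,0,-.0002)
rows(arc(-83,-95,.0581,off=O),1)
E
```

```text
[[-0.0001, -0.0042, 0.0002, 0, 0, 0.0111, 1], [0.0002, -0.0091, 0.0002, 0, 0, 0.0222, 1], [0.0006, -0.0141, 0.0003, 0, 0, 0.0333, 1], [0.0012, -0.019, 0.0003, 0, 0, 0.0444, 1], [0.002, -0.0239, 0.0004, 0, 0, 0.0555, 1], [0.0029, -0.0287, 0.0004, 0, 0, 0.0666, 1], [0.0029, -0.0287, 0.0004, 0, 0, 0.0666, 1], [0.0029, -0.0287, 0.0004, 0, 0, 0.0666, 1]]
end cmd [ 5.9380e-01 -5.5800e-02  5.7600e-02  8.5006e+01]
```

Request:
{"fn": "apply_moves", "kwargs": {"plan": [[[-0.0001, -0.0042, 0.0002, 0, 0, 0.0111, 1], [0.0002, -0.0091, 0.0002, 0, 0, 0.0222, 1], [0.0006, -0.0141, 0.0003, 0, 0, 0.0333, 1], [0.0012, -0.019, 0.0003, 0, 0, 0.0444, 1], [0.002, -0.0239, 0.0004, 0, 0, 0.0555, 1], [0.0029, -0.0287, 0.0004, 0, 0, 0.0666, 1], [0.0029, -0.0287, 0.0004, 0, 0, 0.0666, 1], [0.0029, -0.0287, 0.0004, 0, 0, 0.0666, 1]]]}}

```text
time: 10.8
tool_pos: [0.5931, -0.0559, 0.0578]
tcp_rot: [-2.315, -2.123, 0.001]
wrist_force: [1.0, -1.7, -0.9]
width: 0.095
```

```bash
python3 - <<'E'
from h import *
st();tq();
O=(.0011,0,-.0002)
rows(arc(-95,-107,.0578,off=O),1)
E
```

```text
t 10.80 pos [ 0.5931 -0.0559  0.0578] phi 85.06 zax [-7.e-04  1.e-04 -1.e+00] F [ 1.02 -1.68 -0.93] T [-0.105 -0.218 -0.142] w 0.095 err [-0.64 -0.08  0.18]
r 0.1421 ang -94.80 F rad 1.59 cw -1.16 z -0.93 clockwise torque on collar: rxF 0.164  +Tz 0.022
[[0.0001, -0.005, 0.0001, 0, 0, 0.0111, 1], [0.0004, -0.0099, 0.0001, 0, 0, 0.0223, 1], [0.0008, -0.0149, 0.0002, 0, 0, 0.0334, 1], [0.0014, -0.0198, 0.0002, 0, 0, 0.0445, 1], [0.0022, -0.0247, 0.0003, 0, 0, 0.0556, 1], [0.0031, -0.0296, 0.0003, 0, 0, 0.0667, 1], [0.0031, -0.0296, 0.0003, 0, 0, 0.0667, 1], [0.0031, -0.0296, 0.0003, 0, 0, 0.0667, 1]]
end cmd [ 5.645e-01 -5.010e-02  5.730e-02  7.300e+01]
```

Request:
{"fn": "apply_moves", "kwargs": {"plan": [[[0.0001, -0.005, 0.0001, 0, 0, 0.0111, 1], [0.0004, -0.0099, 0.0001, 0, 0, 0.0223, 1], [0.0008, -0.0149, 0.0002, 0, 0, 0.0334, 1], [0.0014, -0.0198, 0.0002, 0, 0, 0.0445, 1], [0.0022, -0.0247, 0.0003, 0, 0, 0.0556, 1], [0.0031, -0.0296, 0.0003, 0, 0, 0.0667, 1], [0.0031, -0.0296, 0.0003, 0, 0, 0.0667, 1], [0.0031, -0.0296, 0.0003, 0, 0, 0.0667, 1]]]}}

```text
time: 11.47
tool_pos: [0.5641, -0.0503, 0.0575]
tcp_rot: [-2.524, -1.871, 0.001]
wrist_force: [0.9, -1.0, -1.3]
width: 0.094
```

```bash
python3 - <<'E'
from h import *
st();tq();
a=read_camera('top');b=read_camera('scene');st();tq()
cv2.imwrite('pics/top9.png',a[:,:,::-1]);cv2.imwrite('pics/scene9.png',b[:,:,::-1])
crop(a[:,:,::-1],220,155,105,100,6,'pics/k1.png');crop(b[:,:,::-1],325,225,115,105,6,'pics/k2.png')
E
```

```text
t 11.47 pos [ 0.5641 -0.0503  0.0575] phi 73.09 zax [-5.e-04  0.e+00 -1.e+00] F [ 0.94 -1.02 -1.34] T [-0.215 -0.165 -0.099] w 0.094 err [-0.41 -0.13  0.21]
r 0.1420 ang -106.73 F rad 0.70 cw -1.19 z -1.34 clockwise torque on collar: rxF 0.170  +Tz 0.070
t 11.57 pos [ 0.5642 -0.0502  0.0575] phi 73.07 zax [-6.e-04  1.e-04 -1.e+00] F [ 1.14 -1.66 -1.2 ] T [-0.241 -0.136 -0.149] w 0.094 err [-0.3  -0.08  0.15]
r 0.1419 ang -106.69 F rad 1.26 cw -1.57 z -1.20 clockwise torque on collar: rxF 0.223  +Tz 0.074
```

View pics/k1.png

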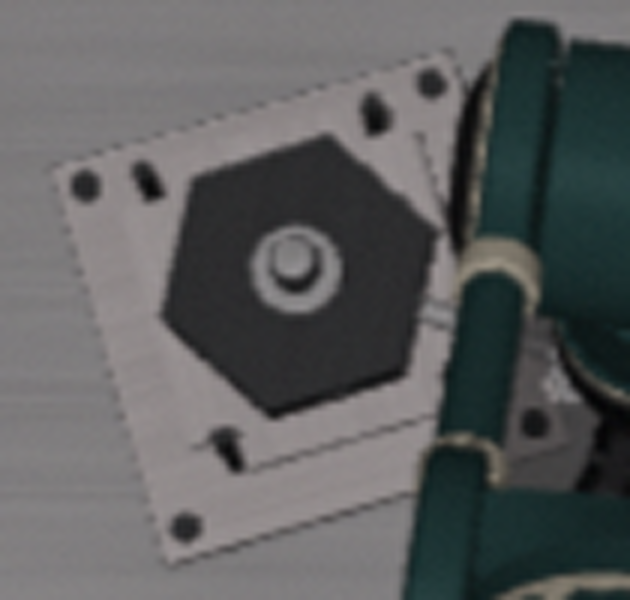

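View pics/k2.png

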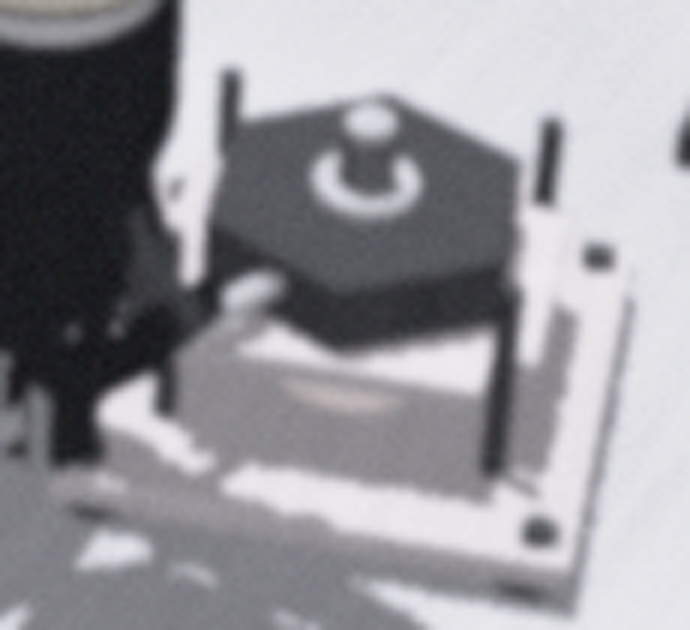

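```bash
cat >> h.py <<'E'
def hexang(path):
    g=cv2.cvtColor(cv2.imread(path),cv2.COLOR_BGR2GRAY)
    x0,y0,s=225,158,8
    c=cv2.resize(g[y0:255,x0:300],None,fx=s,fy=s,interpolation=cv2.INTER_CUBIC)
    U=lambda p:(np.asarray(p,float)+.5)/s-.5+[x0,y0]
    m=(c<83).astype(np.uint8); ct,_=cv2.findContours(m,cv2.RETR_EXTERNAL,cv2.CHAIN_APPROX_NONE)
    cc=[k for k in ct if cv2.pointPolygonTest(k,((257-x0)*s,(200-y0)*s),False)>0][0]
    ap=cv2.approxPolyDP(cc,12,True)[:,0]; P=cc[:,0].astype(float); out=[]
    for i in range(len(ap)):
        A,B=ap[i].astype(float),ap[(i+1)%len(ap)].astype(float); L=np.linalg.norm(B-A)
        if L<110: continue
        d=(B-A)/L;t=(P-A)@d;e=np.abs((P-A)@[-d[1],d[0]]);q=P[(t>.15*L)&(t<.85*L)&(e<6)]
        if len(q)<50: continue
        vx,vy,px,py=cv2.fitLine(q.astype(np.float32),cv2.DIST_HUBER,0,.01,.01).ravel()
        a,b=onz('top',*U([px-vx*80,py-vy*80]),.09)[:2],onz('top',*U([px+vx*80,py+vy*80]),.09)[:2]
        n=np.degrees(np.arctan2(a[0]-b[0],b[1]-a[1])); out.append((U([px,py]).round(1).tolist(),round(L/s,1),round(n%60,2)))
    for o in out: print(o)
E
python3 - <<'E'
from h import *
print(0);hexang('pics/top0.png');print(9);hexang('pics/top9.png')
E
```

```text
0
([264.0, 180.0], np.float64(23.9), np.float64(12.58))
([249.8, 192.0], np.float64(23.2), np.float64(12.68))
([252.8, 213.4], np.float64(25.8), np.float64(11.6))
([271.2, 222.1], np.float64(23.5), np.float64(11.72))
([289.1, 208.4], np.float64(22.4), np.float64(12.32))
([284.6, 186.0], np.float64(22.9), np.float64(12.35))
9
([265.2, 179.9], np.float64(23.7), np.float64(18.12))
([249.0, 195.6], np.float64(22.7), np.float64(18.29))
([258.0, 218.5], np.float64(25.8), np.float64(16.97))
([276.3, 220.9], np.float64(23.4), np.float64(18.03))
([289.9, 205.1], np.float64(24.0), np.float64(17.8))
([283.6, 185.3], np.float64(24.8), np.float64(18.49))
```

```bash
python3 - <<'E'
from h import *
print('bin front',onz('top',345,116,0),onz('top',345,105,.06), onz('top',345,105,.1))
O=(.0004,.0001,-.0002)
a=at(.142,-102.2,.0575,O); P=[getc()+(a-getc())*k for k in(.5,1)]
b=at(.188,-102.2,.0575,O); P+=[a+(b-a)*k for k in np.linspace(0,1,7)[1:]]
rows(P,1)
e=[at(.188,-102.2+60.2*k,.0575+.0003*k,(.0006,.0002,-.0001)) for k in np.linspace(0,1,13)[1:]]+[at(.188,-42,.0578,(.0008,.0002,0))]*4
rows(e[:8],1);rows(e[8:],1)
E
```

```text
bin front [ 0.83697986 -0.09536326  0.        ] [ 0.84321894 -0.0917942   0.06      ] [ 0.8282503  -0.08929412  0.1       ]
[[0.0002, 0.0056, 0.0, 0, 0, -0.0133, 1], [0.0004, 0.0112, 0.0, 0, 0, -0.0267, 1], [-0.0072, 0.0119, 0.0, 0, 0, -0.0267, 1], [-0.0149, 0.0125, 0.0, 0, 0, -0.0267, 1], [-0.0225, 0.0131, 0.0, 0, 0, -0.0267, 1], [-0.0301, 0.0138, 0.0, 0, 0, -0.0267, 1], [-0.0378, 0.0144, 0.0, 0, 0, -0.0267, 1], [-0.0454, 0.0151, 0.0, 0, 0, -0.0267, 1]]
end cmd [ 5.6570e-01 -9.8000e-02  5.7300e-02  7.7806e+01]
[[0.0009, 0.0166, -0.0001, 0, 0, -0.0278, 1], [0.003, 0.0329, -0.0001, 0, 0, -0.0557, 1], [0.0066, 0.049, -0.0002, 0, 0, -0.0836, 1], [0.0115, 0.0646, -0.0002, 0, 0, -0.1114, 1], [0.0179, 0.0798, -0.0002, 0, 0, -0.1393, 1], [0.0255, 0.0944, -0.0002, 0, 0, -0.1672, 1], [0.0343, 0.1083, -0.0003, 0, 0, -0.1951, 1], [0.0444, 0.1213, -0.0003, 0, 0, -0.2229, 1]]
end cmd [ 6.93700e-01 -8.02000e-02  5.76000e-02  1.17928e+02]
[[0.0007, 0.0164, -0.0, 0, 0, -0.0279, 1], [0.0029, 0.0328, -0.0, 0, 0, -0.0558, 1], [0.0064, 0.0488, -0.0001, 0, 0, -0.0836, 1], [0.0114, 0.0645, -0.0001, 0, 0, -0.1115, 1], [0.0113, 0.0647, -0.0002, 0, 0, -0.1115, 1], [0.0113, 0.0647, -0.0002, 0, 0, -0.1115, 1], [0.0113, 0.0647, -0.0002, 0, 0, -0.1115, 1], [0.0113, 0.0647, -0.0002, 0, 0, -0.1115, 1]]
end cmd [ 7.45500e-01 -3.99000e-02  5.78000e-02  1.37998e+02]
```

```bash
python3 - <<'E'
from h import *
setc([.5657,-.0980,.0573,77.806])
L=[.01,.02,.03]+[.03]*7+[.03,.02,.01,0,0,0]
e=[]
for i in range(16):
    k=min((i+1)/12,1); e.append(at(.188,-102.2+60.2*k,.0578+L[i],(.0006,.0002,-.0001)))
rows(e[:8],1);rows(e[8:],1)
E
```

```text
[[0.0009, 0.0166, -0.0104, 0, 0, -0.0278, 1], [0.0031, 0.0329, -0.0204, 0, 0, -0.0557, 1], [0.0066, 0.049, -0.0304, 0, 0, -0.0836, 1], [0.0116, 0.0646, -0.0304, 0, 0, -0.1114, 1], [0.0179, 0.0798, -0.0304, 0, 0, -0.1393, 1], [0.0255, 0.0944, -0.0304, 0, 0, -0.1672, 1], [0.0344, 0.1083, -0.0304, 0, 0, -0.1951, 1], [0.0444, 0.1213, -0.0304, 0, 0, -0.2229, 1]]
end cmd [ 6.93600e-01 -8.02000e-02  8.77000e-02  1.17928e+02]
[[0.0007, 0.0165, 0.0, 0, 0, -0.0279, 1], [0.0029, 0.0328, 0.0, 0, 0, -0.0558, 1], [0.0065, 0.0489, 0.0, 0, 0, -0.0836, 1], [0.0114, 0.0645, 0.01, 0, 0, -0.1115, 1], [0.0114, 0.0645, 0.02, 0, 0, -0.1115, 1], [0.0114, 0.0645, 0.03, 0, 0, -0.1115, 1], [0.0114, 0.0645, 0.03, 0, 0, -0.1115, 1], [0.0114, 0.0645, 0.03, 0, 0, -0.1115, 1]]
end cmd [ 7.45300e-01 -3.99000e-02  5.77000e-02  1.37998e+02]
```

Request:
{"fn": "apply_moves", "kwargs": {"plan": [[[0.0002, 0.0056, 0.0, 0, 0, -0.0133, 1], [0.0004, 0.0112, 0.0, 0, 0, -0.0267, 1], [-0.0072, 0.0119, 0.0, 0, 0, -0.0267, 1], [-0.0149, 0.0125, 0.0, 0, 0, -0.0267, 1], [-0.0225, 0.0131, 0.0, 0, 0, -0.0267, 1], [-0.0301, 0.0138, 0.0, 0, 0, -0.0267, 1], [-0.0378, 0.0144, 0.0, 0, 0, -0.0267, 1], [-0.0454, 0.0151, 0.0, 0, 0, -0.0267, 1]]]}}

```text
time: 12.23
tool_pos: [0.5648, -0.0991, 0.0575]
tcp_rot: [-2.445, -1.972, 0.001]
wrist_force: [-0.0, 0.1, -2.0]
width: 0.092
```

Request:
{"fn": "apply_moves", "kwargs": {"plan": [[[0.0009, 0.0166, -0.0104, 0, 0, -0.0278, 1], [0.0031, 0.0329, -0.0204, 0, 0, -0.0557, 1], [0.0066, 0.049, -0.0304, 0, 0, -0.0836, 1], [0.0116, 0.0646, -0.0304, 0, 0, -0.1114, 1], [0.0179, 0.0798, -0.0304, 0, 0, -0.1393, 1], [0.0255, 0.0944, -0.0304, 0, 0, -0.1672, 1], [0.0344, 0.1083, -0.0304, 0, 0, -0.1951, 1], [0.0444, 0.1213, -0.0304, 0, 0, -0.2229, 1]]]}}

```text
time: 12.9
tool_pos: [0.6939, -0.0812, 0.0878]
tcp_rot: [-1.616, -2.694, 0.0]
wrist_force: [-0.6, 0.3, -1.8]
width: 0.092
```

Request:
{"fn": "apply_moves", "kwargs": {"plan": [[[0.0007, 0.0165, 0.0, 0, 0, -0.0279, 1], [0.0029, 0.0328, 0.0, 0, 0, -0.0558, 1], [0.0065, 0.0489, 0.0, 0, 0, -0.0836, 1], [0.0114, 0.0645, 0.01, 0, 0, -0.1115, 1], [0.0114, 0.0645, 0.02, 0, 0, -0.1115, 1], [0.0114, 0.0645, 0.03, 0, 0, -0.1115, 1], [0.0114, 0.0645, 0.03, 0, 0, -0.1115, 1], [0.0114, 0.0645, 0.03, 0, 0, -0.1115, 1]]]}}

```text
time: 13.57
tool_pos: [0.7428, -0.0409, 0.0559]
tcp_rot: [-1.127, -2.928, 0.002]
wrist_force: [-0.4, -0.0, -2.3]
width: 0.096
```

```bash
python3 - <<'E'
from h import *
a=read_camera('top');cv2.imwrite('pics/top10.png',a[:,:,::-1]); hexang('pics/top10.png')
b=read_camera('scene');cv2.imwrite('pics/scene10.png',b[:,:,::-1]);crop(b[:,:,::-1],325,225,115,105,6,'pics/k3.png')
st();tq()
E
```

```text
([279.4, 181.7], np.float64(15.1), np.float64(20.77))
([263.2, 180.6], np.float64(23.1), np.float64(18.06))
([249.2, 195.5], np.float64(23.7), np.float64(18.23))
([255.3, 216.0], np.float64(24.8), np.float64(18.32))
([272.2, 222.1], np.float64(15.9), np.float64(17.16))
([277.8, 237.8], np.float64(34.3), np.float64(22.09))
([285.9, 254.4], np.float64(24.0), np.float64(0.06))
([299.4, 206.0], np.float64(96.9), np.float64(30.2))
([293.6, 157.6], np.float64(15.2), np.float64(0.12))
t 13.67 pos [ 0.7444 -0.0409  0.058 ] phi 137.90 zax [-6.e-04 -1.e-04 -1.e+00] F [-0.17  0.33 -0.94] T [-0.016 -0.05   0.02 ] w 0.093 err [-0.86 -1.01  0.25]
r 0.1884 ang -42.25 F rad -0.35 cw -0.13 z -0.94 clockwise torque on collar: rxF 0.024  +Tz 0.044
```

View pics/k3.png

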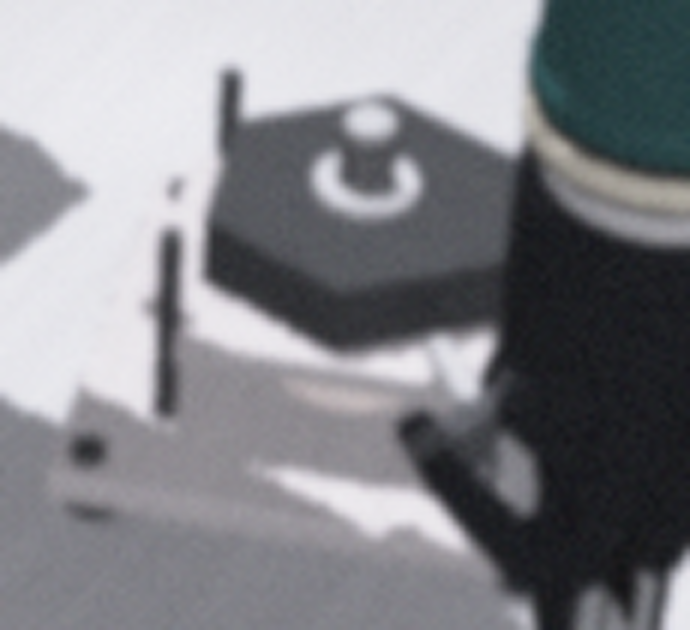

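```bash
python3 - <<'E'
from h import *
t=at(.165,-41.9,.058,(.0006,.0004,0)); rows(lin(t,6)+[t]*2,1)
t=at(.142,-41.9,.058,(.0004,.0001,0)); rows(lin(t,6)+[t]*2,1)
E
```

```text
[[0.0039, 0.0001, -0.0001, 0, 0, -0.0001, 1], [0.0077, 0.0002, -0.0001, 0, 0, -0.0002, 1], [0.0116, 0.0002, -0.0001, 0, 0, -0.0003, 1], [0.0154, 0.0003, -0.0002, 0, 0, -0.0004, 1], [0.0193, 0.0004, -0.0003, 0, 0, -0.0005, 1], [0.0231, 0.0005, -0.0003, 0, 0, -0.0006, 1], [0.0231, 0.0005, -0.0003, 0, 0, -0.0006, 1], [0.0231, 0.0005, -0.0003, 0, 0, -0.0006, 1]]
end cmd [ 7.28500e-01 -2.41000e-02  5.80000e-02  1.38106e+02]
[[0.0038, -0.0001, 0.0, 0, 0, 0.0, 1], [0.0077, -0.0001, 0.0, 0, 0, 0.0, 1], [0.0115, -0.0002, 0.0, 0, 0, 0.0, 1], [0.0153, -0.0002, 0.0, 0, 0, 0.0, 1], [0.0192, -0.0003, 0.0, 0, 0, 0.0, 1], [0.023, -0.0004, 0.0, 0, 0, 0.0, 1], [0.023, -0.0004, 0.0, 0, 0, 0.0, 1], [0.023, -0.0004, 0.0, 0, 0, 0.0, 1]]
end cmd [ 7.11100e-01 -9.10000e-03  5.80000e-02  1.38106e+02]
```

Request:
{"fn": "apply_moves", "kwargs": {"plan": [[[0.0039, 0.0001, -0.0001, 0, 0, -0.0001, 1], [0.0077, 0.0002, -0.0001, 0, 0, -0.0002, 1], [0.0116, 0.0002, -0.0001, 0, 0, -0.0003, 1], [0.0154, 0.0003, -0.0002, 0, 0, -0.0004, 1], [0.0193, 0.0004, -0.0003, 0, 0, -0.0005, 1], [0.0231, 0.0005, -0.0003, 0, 0, -0.0006, 1], [0.0231, 0.0005, -0.0003, 0, 0, -0.0006, 1], [0.0231, 0.0005, -0.0003, 0, 0, -0.0006, 1]]]}}

```text
time: 14.33
tool_pos: [0.7279, -0.0239, 0.0583]
tcp_rot: [-1.123, -2.934, 0.0]
wrist_force: [-0.0, -1.0, -0.3]
width: 0.088
```

```bash
python3 - <<'E'
from h import *
c=getc();setc([.7285,-.0241,.058,138.106]);st();tq();setc(c)
E
```

```text
t 14.33 pos [ 0.7279 -0.0239  0.0583] phi 138.12 zax [-2.e-04 -0.e+00 -1.e+00] F [-0.05 -1.03 -0.3 ] T [-0.088  0.004  0.061] w 0.088 err [-0.6   0.21  0.3 ]
r 0.1647 ang -41.72 F rad 0.65 cw 0.80 z -0.30 clockwise torque on collar: rxF -0.131  +Tz -0.071
```

Request:
{"fn": "apply_moves", "kwargs": {"plan": [[[0.0038, -0.0001, 0.0, 0, 0, 0.0, 1], [0.0077, -0.0001, 0.0, 0, 0, 0.0, 1], [0.0115, -0.0002, 0.0, 0, 0, 0.0, 1], [0.0153, -0.0002, 0.0, 0, 0, 0.0, 1], [0.0192, -0.0003, 0.0, 0, 0, 0.0, 1], [0.023, -0.0004, 0.0, 0, 0, 0.0, 1], [0.023, -0.0004, 0.0, 0, 0, 0.0, 1], [0.023, -0.0004, 0.0, 0, 0, 0.0, 1]]]}}

```text
time: 15.0
tool_pos: [0.7106, -0.009, 0.0583]
tcp_rot: [1.123, 2.934, -0.0]
wrist_force: [-0.5, 0.0, -0.9]
width: 0.09
```

```bash
python3 - <<'E'
from h import *
st();tq()
rows(arc(-41.9,-54,.058,off=(.0004,.0001,0)),1)
E
```

```text
t 15.00 pos [ 0.7106 -0.009   0.0583] phi 138.11 zax [ 0.e+00 -1.e-04 -1.e+00] F [-0.52  0.01 -0.92] T [ 0.015 -0.013  0.021] w 0.090 err [-0.45  0.09  0.31]
r 0.1418 ang -41.87 F rad -0.39 cw 0.34 z -0.92 clockwise torque on collar: rxF -0.049  +Tz -0.028
[[0.0001, -0.005, 0.0001, 0, 0, 0.0112, 1], [0.0003, -0.01, 0.0001, 0, 0, 0.0224, 1], [0.0008, -0.0149, 0.0002, 0, 0, 0.0336, 1], [0.0014, -0.0199, 0.0002, 0, 0, 0.0448, 1], [0.0022, -0.0248, 0.0003, 0, 0, 0.0561, 1], [0.0032, -0.0297, 0.0003, 0, 0, 0.0673, 1], [0.0032, -0.0297, 0.0003, 0, 0, 0.0673, 1], [0.0032, -0.0297, 0.0003, 0, 0, 0.0673, 1]]
end cmd [ 6.88900e-01 -2.90000e-02  5.77000e-02  1.25992e+02]
```

Request:
{"fn": "apply_moves", "kwargs": {"plan": [[[0.0001, -0.005, 0.0001, 0, 0, 0.0112, 1], [0.0003, -0.01, 0.0001, 0, 0, 0.0224, 1], [0.0008, -0.0149, 0.0002, 0, 0, 0.0336, 1], [0.0014, -0.0199, 0.0002, 0, 0, 0.0448, 1], [0.0022, -0.0248, 0.0003, 0, 0, 0.0561, 1], [0.0032, -0.0297, 0.0003, 0, 0, 0.0673, 1], [0.0032, -0.0297, 0.0003, 0, 0, 0.0673, 1], [0.0032, -0.0297, 0.0003, 0, 0, 0.0673, 1]]]}}

```text
time: 15.67
tool_pos: [0.6894, -0.0293, 0.0584]
tcp_rot: [1.426, 2.798, 0.001]
wrist_force: [2.2, 0.1, -2.1]
width: 0.093
```

```bash
python3 - <<'E'
from h import *
st();tq()
rows(arc(-54,-61,.0577,off=(.0004,.0001,0)),1)
E
```

```text
t 15.67 pos [ 0.6894 -0.0293  0.0584] phi 126.00 zax [ 1.7e-03  1.0e-04 -1.0e+00] F [ 2.2   0.07 -2.08] T [-0.021 -0.308 -0.114] w 0.093 err [ 0.51 -0.26  0.75]
r 0.1426 ang -53.73 F rad 1.24 cw -1.82 z -2.08 clockwise torque on collar: rxF 0.259  +Tz 0.145
[[-0.0, -0.0029, 0.0, 0, 0, 0.0064, 1], [0.0001, -0.0058, 0.0001, 0, 0, 0.0129, 1], [0.0002, -0.0087, 0.0001, 0, 0, 0.0194, 1], [0.0004, -0.0116, 0.0001, 0, 0, 0.0259, 1], [0.0007, -0.0145, 0.0002, 0, 0, 0.0324, 1], [0.001, -0.0173, 0.0002, 0, 0, 0.0388, 1], [0.001, -0.0173, 0.0002, 0, 0, 0.0388, 1], [0.001, -0.0173, 0.0002, 0, 0, 0.0388, 1]]
end cmd [ 6.74300e-01 -3.84000e-02  5.75000e-02  1.19008e+02]
```

Request:
{"fn": "apply_moves", "kwargs": {"plan": [[[0, -0.0029, 0.0, 0, 0, 0.0064, 1], [0.0001, -0.0058, 0.0001, 0, 0, 0.0129, 1], [0.0002, -0.0087, 0.0001, 0, 0, 0.0194, 1], [0.0004, -0.0116, 0.0001, 0, 0, 0.0259, 1], [0.0007, -0.0145, 0.0002, 0, 0, 0.0324, 1], [0.001, -0.0173, 0.0002, 0, 0, 0.0388, 1], [0.001, -0.0173, 0.0002, 0, 0, 0.0388, 1], [0.001, -0.0173, 0.0002, 0, 0, 0.0388, 1]]]}}

```text
time: 16.33
tool_pos: [0.6736, -0.0387, 0.0578]
tcp_rot: [-1.595, -2.706, 0.0]
wrist_force: [2.2, 0.0, -1.3]
width: 0.093
```

```bash
python3 - <<'E'
from h import *
st();tq()
rows(arc(-61,-68,.0575,off=(.0002,.0001,0)),1)
E
```

```text
t 16.33 pos [ 0.6736 -0.0387  0.0578] phi 118.99 zax [-4.e-04 -0.e+00 -1.e+00] F [ 2.23  0.02 -1.29] T [ 0.038 -0.381 -0.186] w 0.093 err [-0.64 -0.33  0.28]
r 0.1421 ang -61.12 F rad 1.06 cw -1.96 z -1.29 clockwise torque on collar: rxF 0.279  +Tz 0.093
[[0.0001, -0.0031, 0.0, 0, 0, 0.0065, 1], [0.0002, -0.006, 0.0001, 0, 0, 0.013, 1], [0.0004, -0.0089, 0.0001, 0, 0, 0.0195, 1], [0.0006, -0.0118, 0.0001, 0, 0, 0.026, 1], [0.0008, -0.0146, 0.0002, 0, 0, 0.0325, 1], [0.0012, -0.0175, 0.0002, 0, 0, 0.0389, 1], [0.0012, -0.0175, 0.0002, 0, 0, 0.0389, 1], [0.0012, -0.0175, 0.0002, 0, 0, 0.0389, 1]]
end cmd [ 6.58400e-01 -4.58000e-02  5.73000e-02  1.12006e+02]
```

Request:
{"fn": "apply_moves", "kwargs": {"plan": [[[0.0001, -0.0031, 0.0, 0, 0, 0.0065, 1], [0.0002, -0.006, 0.0001, 0, 0, 0.013, 1], [0.0004, -0.0089, 0.0001, 0, 0, 0.0195, 1], [0.0006, -0.0118, 0.0001, 0, 0, 0.026, 1], [0.0008, -0.0146, 0.0002, 0, 0, 0.0325, 1], [0.0012, -0.0175, 0.0002, 0, 0, 0.0389, 1], [0.0012, -0.0175, 0.0002, 0, 0, 0.0389, 1], [0.0012, -0.0175, 0.0002, 0, 0, 0.0389, 1]]]}}

```text
time: 17.0
tool_pos: [0.6576, -0.0461, 0.0575]
tcp_rot: [-1.757, -2.604, 0.001]
wrist_force: [2.1, -0.5, -1.5]
width: 0.094
```

```bash
python3 - <<'E'
from h import *
st();tq()
a=read_camera('top');cv2.imwrite('pics/top11.png',a[:,:,::-1]); hexang('pics/top11.png')
st();tq()
rows(arc(-68,-75,.0573,off=(.0002,.0001,0)),1)
E
```

```text
t 17.00 pos [ 0.6576 -0.0461  0.0575] phi 111.99 zax [-7.e-04 -1.e-04 -1.e+00] F [ 2.14 -0.45 -1.52] T [-0.06  -0.273 -0.152] w 0.094 err [-0.78 -0.27  0.2 ]
r 0.1419 ang -68.24 F rad 1.21 cw -1.82 z -1.52 clockwise torque on collar: rxF 0.258  +Tz 0.106
([269.8, 179.8], np.float64(22.4), np.float64(57.25))
([253.0, 187.3], np.float64(23.8), np.float64(57.47))
([250.2, 208.2], np.float64(25.2), np.float64(56.89))
([271.5, 222.2], np.float64(23.0), np.float64(59.18))
([285.4, 241.2], np.float64(27.7), np.float64(18.13))
([292.9, 254.4], np.float64(16.9), np.float64(0.06))
([299.4, 227.9], np.float64(53.1), np.float64(30.2))
([299.4, 188.0], np.float64(24.1), np.float64(30.2))
([299.4, 165.8], np.float64(16.9), np.float64(30.2))
t 17.05 pos [ 0.6576 -0.046   0.0574] phi 112.00 zax [-9.e-04  0.e+00 -1.e+00] F [ 1.75  0.05 -0.69] T [-0.132 -0.308 -0.184] w 0.095 err [-0.77 -0.18  0.14]
r 0.1418 ang -68.22 F rad 0.61 cw -1.64 z -0.69 clockwise torque on collar: rxF 0.233  +Tz 0.049
[[-0.0, -0.0029, 0.0, 0, 0, 0.0065, 1], [0.0001, -0.0058, 0.0001, 0, 0, 0.013, 1], [0.0002, -0.0087, 0.0001, 0, 0, 0.0195, 1], [0.0004, -0.0116, 0.0001, 0, 0, 0.026, 1], [0.0007, -0.0144, 0.0002, 0, 0, 0.0324, 1], [0.001, -0.0173, 0.0002, 0, 0, 0.0389, 1], [0.001, -0.0173, 0.0002, 0, 0, 0.0389, 1], [0.001, -0.0173, 0.0002, 0, 0, 0.0389, 1]]
end cmd [ 6.42000e-01 -5.14000e-02  5.71000e-02  1.05004e+02]
```

Request:
{"fn": "apply_moves", "kwargs": {"plan": [[[0, -0.0029, 0.0, 0, 0, 0.0065, 1], [0.0001, -0.0058, 0.0001, 0, 0, 0.013, 1], [0.0002, -0.0087, 0.0001, 0, 0, 0.0195, 1], [0.0004, -0.0116, 0.0001, 0, 0, 0.026, 1], [0.0007, -0.0144, 0.0002, 0, 0, 0.0324, 1], [0.001, -0.0173, 0.0002, 0, 0, 0.0389, 1], [0.001, -0.0173, 0.0002, 0, 0, 0.0389, 1], [0.001, -0.0173, 0.0002, 0, 0, 0.0389, 1]]]}}

```text
time: 17.72
tool_pos: [0.6419, -0.0515, 0.0576]
tcp_rot: [1.913, 2.492, 0.001]
wrist_force: [4.1, 0.9, -1.9]
width: 0.091
```

```bash
python3 - <<'E'
from h import *
st();tq()
rows(arc(-75,-82,.0571,off=(.0002,.0001,0)),1)
E
```

```text
t 17.72 pos [ 0.6419 -0.0515  0.0576] phi 104.98 zax [ 7.e-04  1.e-04 -1.e+00] F [ 4.1   0.9  -1.92] T [ 0.09  -0.686 -0.399] w 0.091 err [-0.08 -0.12  0.54]
r 0.1421 ang -74.95 F rad 0.19 cw -4.19 z -1.92 clockwise torque on collar: rxF 0.595  +Tz 0.196
[[0.0, -0.0029, 0.0, 0, 0, 0.0065, 1], [0.0001, -0.0058, 0.0001, 0, 0, 0.013, 1], [0.0003, -0.0087, 0.0001, 0, 0, 0.0195, 1], [0.0005, -0.0116, 0.0001, 0, 0, 0.0259, 1], [0.0008, -0.0144, 0.0002, 0, 0, 0.0324, 1], [0.0011, -0.0173, 0.0002, 0, 0, 0.0389, 1], [0.0011, -0.0173, 0.0002, 0, 0, 0.0389, 1], [0.0011, -0.0173, 0.0002, 0, 0, 0.0389, 1]]
end cmd [ 6.2500e-01 -5.4800e-02  5.6900e-02  9.8002e+01]
```

```bash
cat >> h.py <<'E'
def arc2(a0,a1,y0,y1,z0,hold=2,r=.142,off=(.0002,.0001,0)):
    P=[]
    for i in range(1,9):
        k=min(i/(8-hold),1); a=a0+(a1-a0)*k; p=at(r,a,z0+(a-a0)*10e-3/360,off); p[3]-=y0+(y1-y0)*k; P.append(p)
    return P
E
python3 - <<'E'
from h import *
setc([.6420,-.0514,.0571,105.004])
st();tq()
rows(arc2(-75,-81,0,3,.0570),1)
E
```

```text
t 17.72 pos [ 0.6419 -0.0515  0.0576] phi 104.98 zax [ 7.e-04  1.e-04 -1.e+00] F [ 4.1   0.9  -1.92] T [ 0.09  -0.686 -0.399] w 0.091 err [-0.11 -0.09  0.54]
r 0.1421 ang -74.95 F rad 0.19 cw -4.19 z -1.92 clockwise torque on collar: rxF 0.595  +Tz 0.196
[[0.0001, -0.0025, 0.0001, 0, 0, 0.0084, 1], [0.0001, -0.005, 0.0002, 0, 0, 0.0167, 1], [0.0002, -0.0075, 0.0002, 0, 0, 0.025, 1], [0.0004, -0.0099, 0.0002, 0, 0, 0.0334, 1], [0.0006, -0.0124, 0.0002, 0, 0, 0.0417, 1], [0.0008, -0.0149, 0.0003, 0, 0, 0.05, 1], [0.0008, -0.0149, 0.0003, 0, 0, 0.05, 1], [0.0008, -0.0149, 0.0003, 0, 0, 0.05, 1]]
end cmd [ 6.2740e-01 -5.4500e-02  5.6800e-02  9.6004e+01]
```

Request:
{"fn": "apply_moves", "kwargs": {"plan": [[[0.0001, -0.0025, 0.0001, 0, 0, 0.0084, 1], [0.0001, -0.005, 0.0002, 0, 0, 0.0167, 1], [0.0002, -0.0075, 0.0002, 0, 0, 0.025, 1], [0.0004, -0.0099, 0.0002, 0, 0, 0.0334, 1], [0.0006, -0.0124, 0.0002, 0, 0, 0.0417, 1], [0.0008, -0.0149, 0.0003, 0, 0, 0.05, 1], [0.0008, -0.0149, 0.0003, 0, 0, 0.05, 1], [0.0008, -0.0149, 0.0003, 0, 0, 0.05, 1]]]}}

```text
time: 18.38
tool_pos: [0.6268, -0.0547, 0.0571]
tcp_rot: [-2.102, -2.335, 0.001]
wrist_force: [2.5, -0.9, -0.8]
width: 0.092
```

```bash
python3 - <<'E'
from h import *
st();tq()
a=read_camera('top');cv2.imwrite('pics/top12.png',a[:,:,::-1]); hexang('pics/top12.png')
st();tq()
E
```

```text
t 18.38 pos [ 0.6268 -0.0547  0.0571] phi 96.01 zax [-5.e-04 -2.e-04 -1.e+00] F [ 2.46 -0.88 -0.82] T [-0.005 -0.438  0.141] w 0.092 err [-0.65 -0.21  0.27]
r 0.1421 ang -81.19 F rad 1.25 cw -2.29 z -0.82 clockwise torque on collar: rxF 0.326  +Tz 0.467
([296.8, 180.9], np.float64(32.9), np.float64(17.99))
([288.3, 191.4], np.float64(18.2), np.float64(47.11))
([274.6, 180.4], np.float64(21.9), np.float64(47.5))
([249.3, 205.4], np.float64(25.6), np.float64(47.93))
([265.7, 221.7], np.float64(22.7), np.float64(48.58))
([282.8, 217.7], np.float64(19.1), np.float64(48.61))
([288.8, 228.7], np.float64(26.5), np.float64(24.6))
([299.4, 222.6], np.float64(62.6), np.float64(30.2))
([299.4, 179.0], np.float64(22.2), np.float64(30.2))
t 18.43 pos [ 0.6268 -0.0547  0.057 ] phi 96.03 zax [-6.e-04 -2.e-04 -1.e+00] F [ 2.88 -0.06 -0.74] T [-0.001 -0.451  0.249] w 0.089 err [-0.62 -0.22  0.24]
r 0.1421 ang -81.18 F rad 0.50 cw -2.83 z -0.74 clockwise torque on collar: rxF 0.403  +Tz 0.652
```

```bash
python3 - <<'E'
from h import *
rows(arc2(-81,-84,3,2.5,.0568),1)
E
```

```text
[[-0.0, -0.0012, 0.0, 0, 0, 0.0023, 1], [-0.0001, -0.0025, 0.0, 0, 0, 0.0047, 1], [-0.0001, -0.0037, 0.0, 0, 0, 0.007, 1], [-0.0001, -0.0049, 0.0001, 0, 0, 0.0093, 1], [-0.0002, -0.0062, 0.0001, 0, 0, 0.0116, 1], [-0.0002, -0.0074, 0.0001, 0, 0, 0.0139, 1], [-0.0002, -0.0074, 0.0001, 0, 0, 0.0139, 1], [-0.0002, -0.0074, 0.0001, 0, 0, 0.0139, 1]]
end cmd [ 6.2010e-01 -5.5500e-02  5.6700e-02  9.3502e+01]
```

Request:
{"fn": "apply_moves", "kwargs": {"plan": [[[0, -0.0012, 0.0, 0, 0, 0.0023, 1], [-0.0001, -0.0025, 0.0, 0, 0, 0.0047, 1], [-0.0001, -0.0037, 0.0, 0, 0, 0.007, 1], [-0.0001, -0.0049, 0.0001, 0, 0, 0.0093, 1], [-0.0002, -0.0062, 0.0001, 0, 0, 0.0116, 1], [-0.0002, -0.0074, 0.0001, 0, 0, 0.0139, 1], [-0.0002, -0.0074, 0.0001, 0, 0, 0.0139, 1], [-0.0002, -0.0074, 0.0001, 0, 0, 0.0139, 1]]]}}

```text
time: 19.1
tool_pos: [0.6206, -0.0555, 0.0574]
tcp_rot: [2.153, 2.286, 0.002]
wrist_force: [5.9, 0.1, -1.9]
width: 0.095
```

```bash
python3 - <<'E'
from h import *
st();tq()
a=read_camera('top');cv2.imwrite('pics/top13.png',a[:,:,::-1]); hexang('pics/top13.png')
st();tq()
rows(arc2(-84,-87,2.5,2.5,.0567),1)
E
```

```text
t 19.10 pos [ 0.6206 -0.0555  0.0574] phi 93.45 zax [ 2.e-03  1.e-04 -1.e+00] F [ 5.91  0.1  -1.93] T [ 0.059 -0.891  0.065] w 0.095 err [ 0.53 -0.06  0.67]
r 0.1421 ang -83.70 F rad 0.55 cw -5.88 z -1.93 clockwise torque on collar: rxF 0.836  +Tz 0.901
([254.9, 185.3], np.float64(23.1), np.float64(46.03))
([249.4, 205.8], np.float64(24.2), np.float64(46.17))
([265.4, 221.7], np.float64(24.8), np.float64(46.04))
([283.0, 217.5], np.float64(20.4), np.float64(46.63))
([289.9, 225.7], np.float64(35.8), np.float64(23.99))
([299.4, 225.1], np.float64(58.8), np.float64(30.2))
([299.4, 184.1], np.float64(20.4), np.float64(30.2))
([297.0, 186.3], np.float64(30.0), np.float64(18.22))
([288.8, 193.1], np.float64(21.0), np.float64(46.18))
([274.2, 180.4], np.float64(23.8), np.float64(46.17))
t 19.15 pos [ 0.6206 -0.0555  0.0574] phi 93.45 zax [ 2.e-03  1.e-04 -1.e+00] F [ 5.71  0.08 -2.23] T [ 0.044 -0.896  0.088] w 0.090 err [ 0.55 -0.07  0.68]
r 0.1421 ang -83.69 F rad 0.55 cw -5.69 z -2.23 clockwise torque on collar: rxF 0.808  +Tz 0.896
[[-0.0, -0.0013, 0.0, 0, 0, 0.0028, 1], [-0.0, -0.0025, 0.0, 0, 0, 0.0056, 1], [-0.0001, -0.0037, 0.0, 0, 0, 0.0083, 1], [-0.0001, -0.005, 0.0001, 0, 0, 0.0111, 1], [-0.0001, -0.0062, 0.0001, 0, 0, 0.0139, 1], [-0.0001, -0.0075, 0.0001, 0, 0, 0.0167, 1], [-0.0001, -0.0075, 0.0001, 0, 0, 0.0167, 1], [-0.0001, -0.0075, 0.0001, 0, 0, 0.0167, 1]]
end cmd [ 6.1260e-01 -5.6000e-02  5.6600e-02  9.0496e+01]
```

Request:
{"fn": "apply_moves", "kwargs": {"plan": [[[0, 0, 0, 0, 0, 0, 1], [0, 0, 0, 0, 0, 0, 1], [0, 0, 0, 0, 0, 0, 1], [0, 0, 0, 0, 0, 0, 1], [0, 0, 0, 0, 0, 0, 1], [0, 0, 0, 0, 0, 0, 1], [0, 0, 0, 0, 0, 0, 1], [0, 0, 0, 0, 0, 0, 1]]]}}

```text
time: 19.82
tool_pos: [0.6206, -0.0556, 0.0574]
tcp_rot: [2.153, 2.286, 0.002]
wrist_force: [6.0, 0.3, -1.1]
width: 0.087
```

```bash
python3 - <<'E'
from h import *
st();tq()
a=read_camera('top');cv2.imwrite('pics/top14.png',a[:,:,::-1]); hexang('pics/top14.png')
b=read_camera('scene');cv2.imwrite('pics/scene14.png',b[:,:,::-1]);crop(b[:,:,::-1],325,225,115,105,6,'pics/k4.png');crop(a[:,:,::-1],225,155,110,100,6,'pics/k5.png')
st();tq()
E
```

```text
t 19.82 pos [ 0.6206 -0.0556  0.0574] phi 93.45 zax [ 0.0019  0.     -1.    ] F [ 6.03  0.27 -1.05] T [-0.011 -0.842  0.111] w 0.087 err [8.04 0.46 0.77]
r 0.1421 ang -83.69 F rad 0.40 cw -6.02 z -1.05 clockwise torque on collar: rxF 0.856  +Tz 0.967
([252.8, 187.5], np.float64(22.6), np.float64(46.03))
([249.4, 205.6], np.float64(24.3), np.float64(46.2))
([265.5, 221.7], np.float64(24.8), np.float64(46.02))
([283.8, 216.8], np.float64(20.4), np.float64(46.42))
([289.8, 225.9], np.float64(35.8), np.float64(24.07))
([299.4, 225.1], np.float64(58.8), np.float64(30.2))
([299.4, 184.1], np.float64(20.5), np.float64(30.2))
([296.5, 188.3], np.float64(30.3), np.float64(18.31))
([288.2, 191.2], np.float64(21.1), np.float64(46.06))
([274.5, 180.4], np.float64(24.1), np.float64(46.3))
t 19.92 pos [ 0.6206 -0.0555  0.0574] phi 93.45 zax [ 0.0019 -0.     -1.    ] F [ 5.99 -0.09 -1.55] T [ 0.062 -0.92   0.078] w 0.094 err [8.04 0.48 0.78]
r 0.1421 ang -83.69 F rad 0.75 cw -5.94 z -1.55 clockwise torque on collar: rxF 0.845  +Tz 0.922
```

View pics/k4.png

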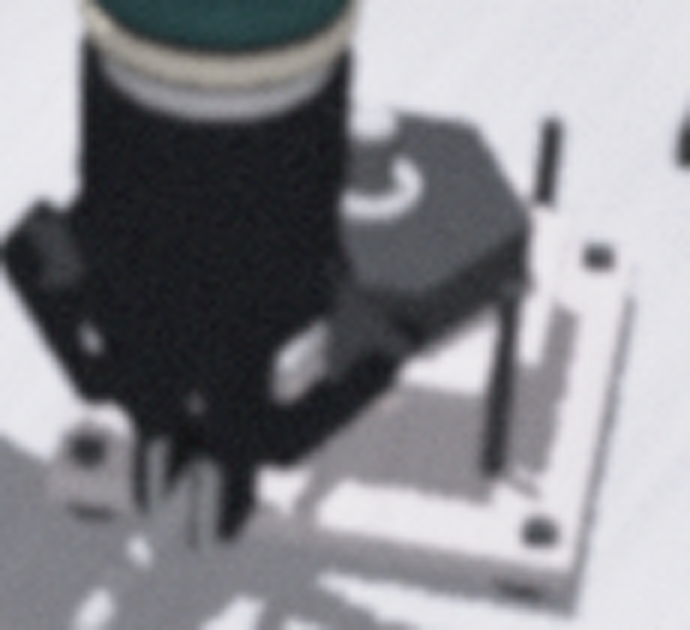

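View pics/k5.png

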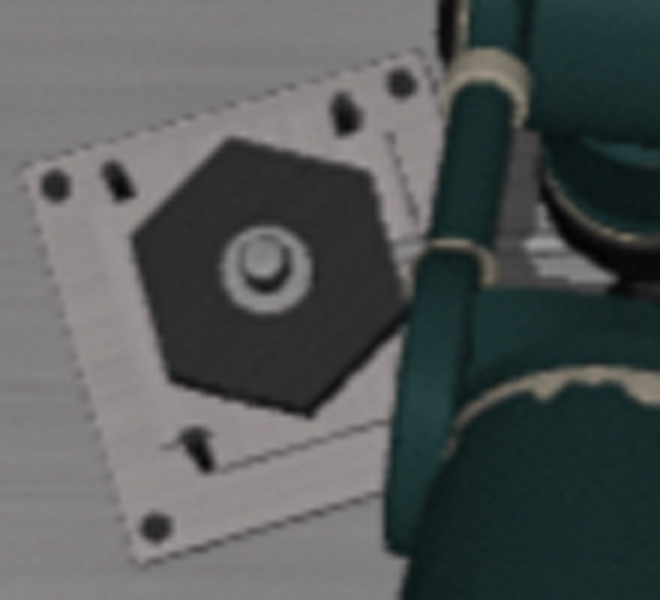

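```bash
python3 - <<'E'
from h import *
setc([.6201,-.0555,.0567,93.502])
a=cv2.imread('pics/top14.png');crop(a,270,165,80,60,10,'pics/k6.png')
b=cv2.imread('pics/scene14.png');crop(b,310,230,110,110,7,'pics/k7.png')
s=st();p=s['tool_pos'];u=Rphi(93.45)[:,0]
for d in(.124,.1,.09,.05,0,-.04,-.076):
    q=p+d*u;q[2]=.0755;print(d,'top',((proj('top',q)-[270,165]+.5)*10-.5).round(),'scene',((proj('scene',q)-[310,230]+.5)*7-.5).round())
E
```

```text
t 19.92 pos [ 0.6206 -0.0555  0.0574] phi 93.45 zax [ 0.0019 -0.     -1.    ] F [ 5.99 -0.09 -1.55] T [ 0.062 -0.92   0.078] w 0.094 err [ 0.52 -0.04  0.68]
0.124 top [ 78. 329.] scene [524. 268.]
0.1 top [181. 323.] scene [489. 315.]
0.09 top [224. 321.] scene [473. 335.]
0.05 top [395. 311.] scene [411. 419.]
0 top [609. 299.] scene [328. 529.]
-0.04 top [780. 289.] scene [257. 623.]
-0.076 top [934. 280.] scene [190. 712.]
```

View pics/k6.png

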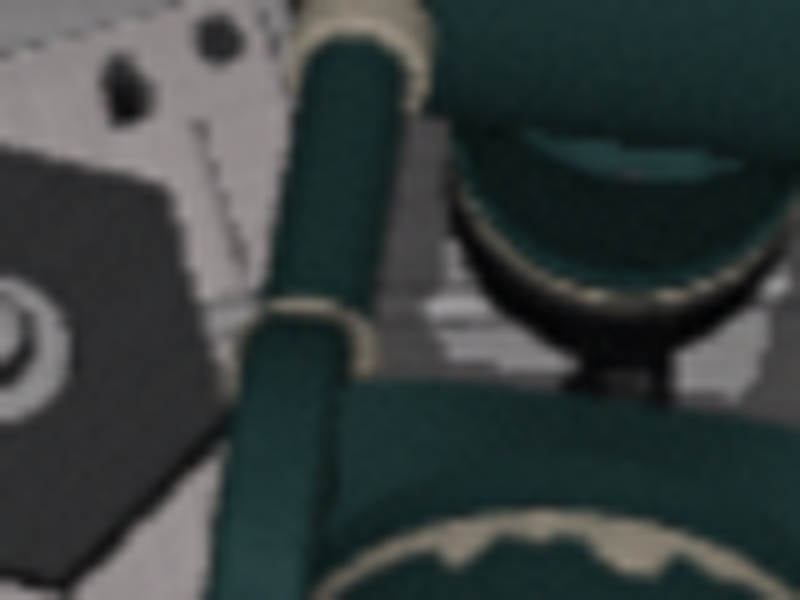

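View pics/k7.png

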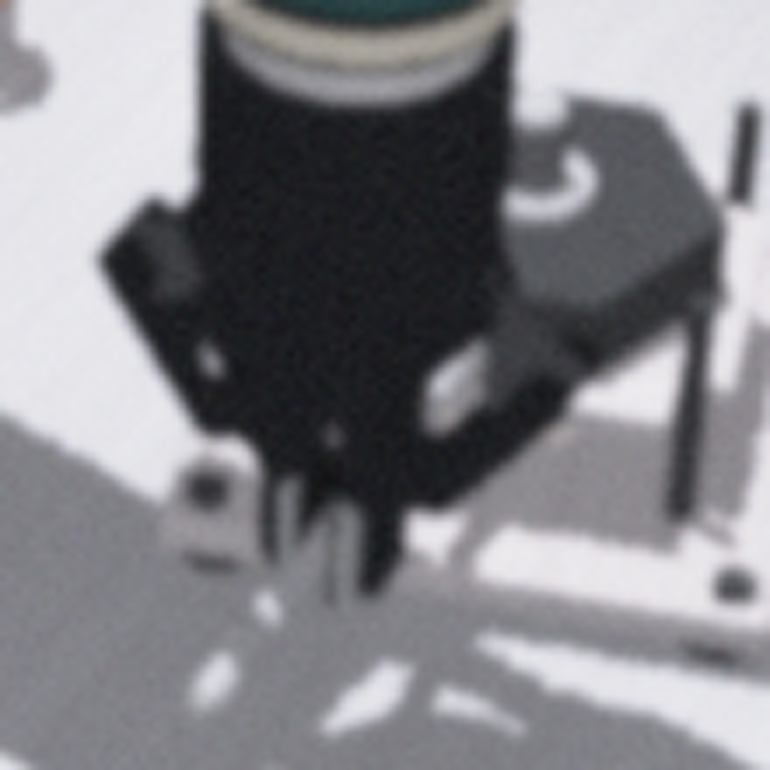

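```bash
python3 - <<'E'
from h import *
O=(.0003,.0001,-.0002)
a=at(.142,-75,.0572,O); rows(lin(a,5)+[a]*3,1)
E
```

```text
[[0.0006, 0.0044, -0.0001, 0, 0, -0.0128, 1], [0.0011, 0.0089, -0.0001, 0, 0, -0.0256, 1], [0.0017, 0.0133, -0.0002, 0, 0, -0.0383, 1], [0.0022, 0.0177, -0.0002, 0, 0, -0.0511, 1], [0.0028, 0.0222, -0.0003, 0, 0, -0.0639, 1], [0.0028, 0.0222, -0.0003, 0, 0, -0.0639, 1], [0.0028, 0.0222, -0.0003, 0, 0, -0.0639, 1], [0.0028, 0.0222, -0.0003, 0, 0, -0.0639, 1]]
end cmd [ 6.42100e-01 -5.13000e-02  5.70000e-02  1.05004e+02]
```

Request:
{"fn": "apply_moves", "kwargs": {"plan": [[[0.0006, 0.0044, -0.0001, 0, 0, -0.0128, 1], [0.0011, 0.0089, -0.0001, 0, 0, -0.0256, 1], [0.0017, 0.0133, -0.0002, 0, 0, -0.0383, 1], [0.0022, 0.0177, -0.0002, 0, 0, -0.0511, 1], [0.0028, 0.0222, -0.0003, 0, 0, -0.0639, 1], [0.0028, 0.0222, -0.0003, 0, 0, -0.0639, 1], [0.0028, 0.0222, -0.0003, 0, 0, -0.0639, 1], [0.0028, 0.0222, -0.0003, 0, 0, -0.0639, 1]]]}}

```text
time: 20.58
tool_pos: [0.6402, -0.0513, 0.0565]
tcp_rot: [-1.913, -2.489, 0.002]
wrist_force: [0.4, -0.1, -1.7]
width: 0.094
```

```bash
python3 - <<'E'
from h import *
st();tq()
a=read_camera('top');cv2.imwrite('pics/top15.png',a[:,:,::-1]); hexang('pics/top15.png')
st();tq()
O=(.0003,.0001,-.0002)
a=at(.19,-75,.0572,O); rows(lin(a,7)+[a],1)
E
```

```text
t 20.58 pos [ 0.6402 -0.0513  0.0565] phi 104.92 zax [-2.9e-03  3.0e-04 -1.0e+00] F [ 0.39 -0.06 -1.74] T [-0.009 -0.02  -0.019] w 0.094 err [-1.84  0.03 -0.5 ]
r 0.1415 ang -75.57 F rad 0.15 cw -0.36 z -1.74 clockwise torque on collar: rxF 0.052  +Tz 0.033
([294.5, 177.1], np.float64(38.2), np.float64(17.92))
([275.1, 180.6], np.float64(22.7), np.float64(46.12))
([253.6, 186.7], np.float64(23.8), np.float64(46.03))
([249.3, 205.3], np.float64(25.6), np.float64(46.42))
([265.1, 221.6], np.float64(23.0), np.float64(46.48))
([287.1, 225.7], np.float64(17.3), np.float64(26.06))
([288.4, 246.2], np.float64(16.8), np.float64(17.09))
([299.4, 219.1], np.float64(70.6), np.float64(30.2))
([299.4, 170.0], np.float64(24.9), np.float64(30.2))
t 20.63 pos [ 0.6405 -0.0514  0.0567] phi 104.93 zax [-2.2e-03  2.0e-04 -1.0e+00] F [-0.15 -0.22 -0.86] T [ 0.008 -0.     0.005] w 0.091 err [-1.58 -0.03 -0.32]
r 0.1416 ang -75.48 F rad 0.17 cw 0.20 z -0.86 clockwise torque on collar: rxF -0.029  +Tz -0.023
[[-0.0069, -0.0, 0.0, 0, 0, 0.0, 1], [-0.0137, -0.0, 0.0, 0, 0, 0.0, 1], [-0.0206, -0.0, 0.0, 0, 0, 0.0, 1], [-0.0274, -0.0, 0.0, 0, 0, 0.0, 1], [-0.0343, -0.0, 0.0, 0, 0, 0.0, 1], [-0.0411, -0.0, 0.0, 0, 0, 0.0, 1], [-0.048, -0.0, 0.0, 0, 0, 0.0, 1], [-0.048, -0.0, 0.0, 0, 0, 0.0, 1]]
end cmd [ 6.54500e-01 -9.77000e-02  5.70000e-02  1.05004e+02]
```

Request:
{"fn": "apply_moves", "kwargs": {"plan": [[[-0.0069, 0, 0.0, 0, 0, 0.0, 1], [-0.0137, 0, 0.0, 0, 0, 0.0, 1], [-0.0206, 0, 0.0, 0, 0, 0.0, 1], [-0.0274, 0, 0.0, 0, 0, 0.0, 1], [-0.0343, 0, 0.0, 0, 0, 0.0, 1], [-0.0411, 0, 0.0, 0, 0, 0.0, 1], [-0.048, 0, 0.0, 0, 0, 0.0, 1], [-0.048, 0, 0.0, 0, 0, 0.0, 1]]]}}

```text
time: 21.3
tool_pos: [0.6547, -0.0994, 0.0574]
tcp_rot: [1.914, 2.49, -0.0]
wrist_force: [0.8, -0.3, -1.4]
width: 0.093
```

```bash
python3 - <<'E'
from h import *
st();tq()
c=getc(); t=np.array([.4868,-.2225,.14,9.2])
P=[]
for i in range(1,25):
    k=min(i/20,1); p=c+(t-c)*k; p[2]=c[2]+(t[2]-c[2])*min(i/5,1)
    if i>20: p[2]=.14-.018*(min(i,23)-20)
    P.append(p)
for j in range(3): rows(P[8*j:8*j+8],1)
E
```

```text
t 21.30 pos [ 0.6547 -0.0994  0.0574] phi 104.92 zax [ 6.e-04 -6.e-04 -1.e+00] F [ 0.76 -0.25 -1.37] T [-0.027 -0.028  0.055] w 0.093 err [ 0.18 -1.71  0.39]
r 0.1917 ang -74.97 F rad 0.44 cw -0.67 z -1.37 clockwise torque on collar: rxF 0.128  +Tz 0.183
[[-0.0039, -0.0097, -0.0166, 0, 0, 0.0266, 1], [-0.0077, -0.0194, -0.0332, 0, 0, 0.0532, 1], [-0.0116, -0.0291, -0.0498, 0, 0, 0.0798, 1], [-0.0154, -0.0389, -0.0664, 0, 0, 0.1064, 1], [-0.0193, -0.0486, -0.083, 0, 0, 0.1331, 1], [-0.0231, -0.0583, -0.083, 0, 0, 0.1597, 1], [-0.027, -0.068, -0.083, 0, 0, 0.1863, 1], [-0.0308, -0.0777, -0.083, 0, 0, 0.2129, 1]]
end cmd [ 0.5874 -0.1476  0.14   66.682 ]
[[-0.0091, -0.0052, 0.0, 0, 0, 0.0266, 1], [-0.0181, -0.0105, 0.0, 0, 0, 0.0532, 1], [-0.0272, -0.0157, 0.0, 0, 0, 0.0798, 1], [-0.0362, -0.0209, 0.0, 0, 0, 0.1064, 1], [-0.0453, -0.0261, 0.0, 0, 0, 0.1331, 1], [-0.0543, -0.0314, 0.0, 0, 0, 0.1597, 1], [-0.0634, -0.0366, 0.0, 0, 0, 0.1863, 1], [-0.0724, -0.0418, 0.0, 0, 0, 0.2129, 1]]
end cmd [ 0.5204 -0.1975  0.14   28.36  ]
[[-0.0104, 0.0015, 0.0, 0, 0, 0.0266, 1], [-0.0207, 0.003, 0.0, 0, 0, 0.0532, 1], [-0.0311, 0.0045, 0.0, 0, 0, 0.0798, 1], [-0.0414, 0.006, 0.0, 0, 0, 0.1064, 1], [-0.0414, 0.006, 0.018, 0, 0, 0.1064, 1], [-0.0414, 0.006, 0.036, 0, 0, 0.1064, 1], [-0.0414, 0.006, 0.054, 0, 0, 0.1064, 1], [-0.0414, 0.006, 0.054, 0, 0, 0.1064, 1]]
end cmd [ 0.4868 -0.2225  0.086   9.208 ]
```

Request:
{"fn": "apply_moves", "kwargs": {"plan": [[[-0.0039, -0.0097, -0.0166, 0, 0, 0.0266, 1], [-0.0077, -0.0194, -0.0332, 0, 0, 0.0532, 1], [-0.0116, -0.0291, -0.0498, 0, 0, 0.0798, 1], [-0.0154, -0.0389, -0.0664, 0, 0, 0.1064, 1], [-0.0193, -0.0486, -0.083, 0, 0, 0.1331, 1], [-0.0231, -0.0583, -0.083, 0, 0, 0.1597, 1], [-0.027, -0.068, -0.083, 0, 0, 0.1863, 1], [-0.0308, -0.0777, -0.083, 0, 0, 0.2129, 1]]]}}

```text
time: 21.97
tool_pos: [0.5869, -0.1479, 0.141]
tcp_rot: [2.628, 1.721, 0.001]
wrist_force: [-0.1, -0.1, -1.6]
width: 0.091
```

Request:
{"fn": "apply_moves", "kwargs": {"plan": [[[-0.0091, -0.0052, 0.0, 0, 0, 0.0266, 1], [-0.0181, -0.0105, 0.0, 0, 0, 0.0532, 1], [-0.0272, -0.0157, 0.0, 0, 0, 0.0798, 1], [-0.0362, -0.0209, 0.0, 0, 0, 0.1064, 1], [-0.0453, -0.0261, 0.0, 0, 0, 0.1331, 1], [-0.0543, -0.0314, 0.0, 0, 0, 0.1597, 1], [-0.0634, -0.0366, 0.0, 0, 0, 0.1863, 1], [-0.0724, -0.0418, 0.0, 0, 0, 0.2129, 1]]]}}

```text
time: 22.63
tool_pos: [0.5195, -0.1977, 0.1403]
tcp_rot: [-3.047, -0.763, 0.0]
wrist_force: [0.4, -0.0, -1.5]
width: 0.094
```

Request:
{"fn": "apply_moves", "kwargs": {"plan": [[[-0.0104, 0.0015, 0.0, 0, 0, 0.0266, 1], [-0.0207, 0.003, 0.0, 0, 0, 0.0532, 1], [-0.0311, 0.0045, 0.0, 0, 0, 0.0798, 1], [-0.0414, 0.006, 0.0, 0, 0, 0.1064, 1], [-0.0414, 0.006, 0.018, 0, 0, 0.1064, 1], [-0.0414, 0.006, 0.036, 0, 0, 0.1064, 1], [-0.0414, 0.006, 0.054, 0, 0, 0.1064, 1], [-0.0414, 0.006, 0.054, 0, 0, 0.1064, 1]]]}}

```text
time: 23.3
tool_pos: [0.4834, -0.2209, 0.0827]
tcp_rot: [-3.128, -0.251, 0.009]
wrist_force: [-0.4, 0.0, -3.1]
width: 0.092
```

```bash
python3 - <<'E'
from h import *
b=read_camera('scene');b=read_camera('scene');a=read_camera('top')
cv2.imwrite('pics/scene16.png',b[:,:,::-1]);cv2.imwrite('pics/top16.png',a[:,:,::-1]); hexang('pics/top16.png')
s=st()
crop(b[:,:,::-1],180,230,160,150,5,'pics/m1.png');crop(a[:,:,::-1],220,150,210,150,3.8,'pics/m2.png')
p=s['tool_pos'];u=Rphi(9.2)[:,0]
for d in(.124,-.076):
    for z in (.0,):
        q=p+d*u;q[2]=p[2]+.0185;print(d,'scene',((proj('scene',q)-[180,230]+.5)*5-.5).round(),proj('top',q))
E
```

```text
([256.3, 184.0], np.float64(22.4), np.float64(46.03))
([250.1, 208.3], np.float64(21.3), np.float64(45.97))
([264.6, 221.5], np.float64(23.5), np.float64(46.36))
([284.4, 216.2], np.float64(23.3), np.float64(45.62))
([289.5, 195.7], np.float64(25.4), np.float64(46.48))
([274.4, 180.4], np.float64(23.3), np.float64(46.3))
t 23.45 pos [ 0.4867 -0.2225  0.0869] phi 9.20 zax [ 3.e-04 -1.e-04 -1.e+00] F [-0.02  0.44 -1.91] T [ 0.027  0.063 -0.059] w 0.094 err [-0.08 -0.07  0.85]
0.124 scene [629. 554.] [395.44725004 196.78921891]
-0.076 scene [ 94. 389.] [411.22933219 283.46777954]
```

View pics/m1.png

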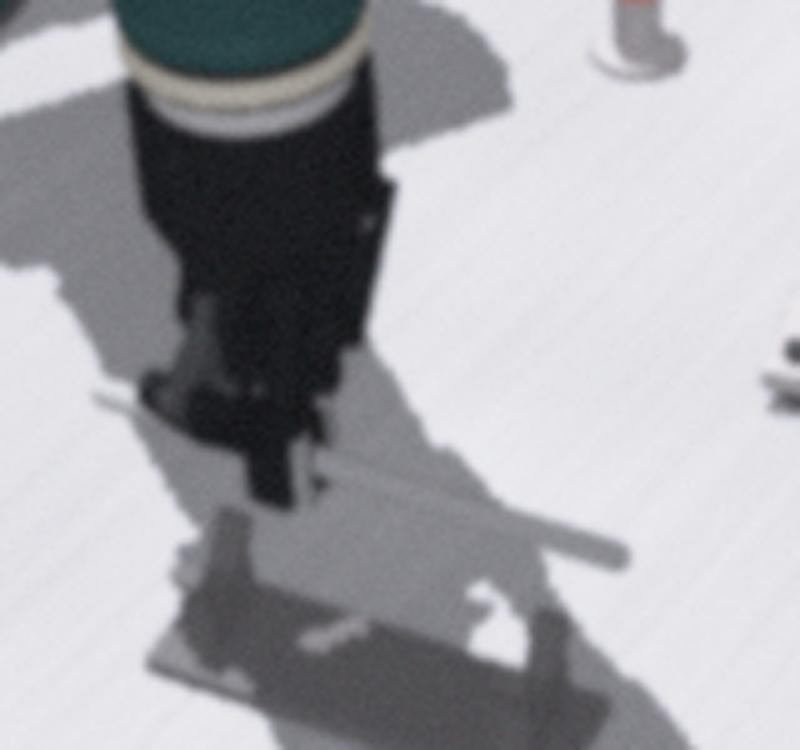

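View pics/m2.png

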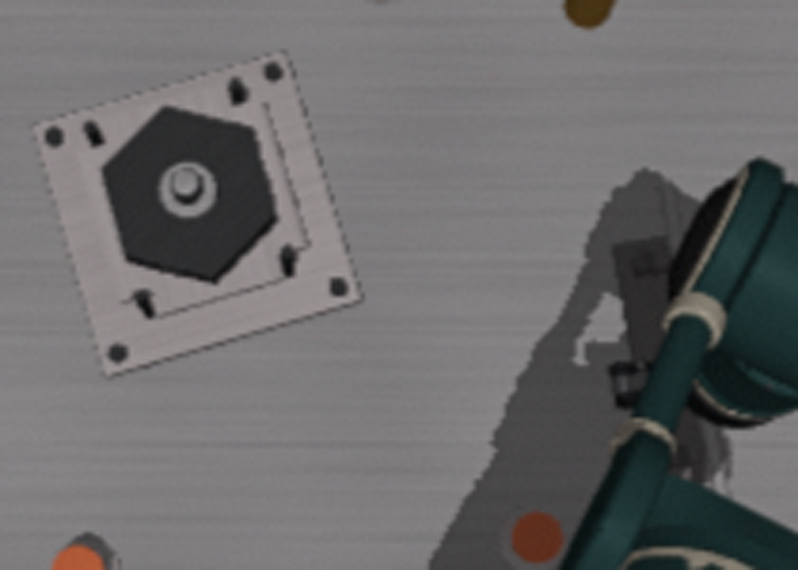

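```bash
python3 - <<'E'
from h import *
t=getc(); t[0]=.4869; t[2]=.0195; rows(lin(t,7)+[t],1)
E
```

```text
[[0.0, 0.0, 0.0095, 0, 0, -0.0, 1], [0.0, 0.0, 0.019, 0, 0, -0.0, 1], [0.0, 0.0, 0.0285, 0, 0, -0.0, 1], [0.0, 0.0, 0.038, 0, 0, -0.0, 1], [0.0001, 0.0, 0.0475, 0, 0, -0.0, 1], [0.0001, 0.0, 0.057, 0, 0, -0.0, 1], [0.0001, 0.0, 0.0665, 0, 0, -0.0, 1], [0.0001, 0.0, 0.0665, 0, 0, -0.0, 1]]
end cmd [ 0.4869 -0.2224  0.0195  9.208 ]
```

Request:
{"fn": "apply_moves", "kwargs": {"plan": [[[0, 0, 0.0095, 0, 0, 0, 1], [0, 0, 0.019, 0, 0, 0, 1], [0, 0, 0.0285, 0, 0, 0, 1], [0, 0, 0.038, 0, 0, 0, 1], [0.0001, 0, 0.045, 0, 0, 0, 1], [0.0001, 0, 0.05, 0, 0, 0, 1], [0.0001, 0, 0.053, 0, 0, 0, 1], [0.0001, 0, 0.055, 0, 0, 0, 1]]]}}

```text
time: 24.12
tool_pos: [0.4862, -0.2223, 0.0305]
tcp_rot: [-3.131, -0.252, 0.001]
wrist_force: [0.7, 0.2, -0.8]
width: 0.089
```

Request:
{"fn": "apply_moves", "kwargs": {"plan": [[[0, 0, 0.002, 0, 0, 0, 1], [0, 0, 0.004, 0, 0, 0, 1], [0, 0, 0.006, 0, 0, 0, 1], [0, 0, 0.008, 0, 0, 0, 1], [0, 0, 0.01, 0, 0, 0, 1], [0, 0, 0.0115, 0, 0, 0, 1], [0, 0, 0.0115, 0, 0, 0, 1], [0, 0, 0.0115, 0, 0, 0, 1]]]}}

```text
time: 24.78
tool_pos: [0.4865, -0.2224, 0.0197]
tcp_rot: [-3.131, -0.252, 0.0]
wrist_force: [0.2, 0.1, -2.1]
width: 0.095
```

```bash
python3 - <<'E'
from h import *
st();b=read_camera('scene');st()
cv2.imwrite('pics/scene17.png',b[:,:,::-1]);crop(b[:,:,::-1],180,270,160,130,5,'pics/n1.png')
E
```

```text
t 24.78 pos [ 0.4865 -0.2224  0.0197] phi 9.20 zax [-2.e-04  1.e-04 -1.e+00] F [ 0.18  0.1  -2.14] T [ 0.     0.012 -0.001] w 0.095 err [-0.46  0.02  0.21]
t 24.83 pos [ 0.4866 -0.2225  0.0198] phi 9.20 zax [ 1.e-04 -0.e+00 -1.e+00] F [ 0.22 -0.46 -2.04] T [-0.     0.022 -0.018] w 0.093 err [-0.35 -0.03  0.31]
```

View pics/n1.png

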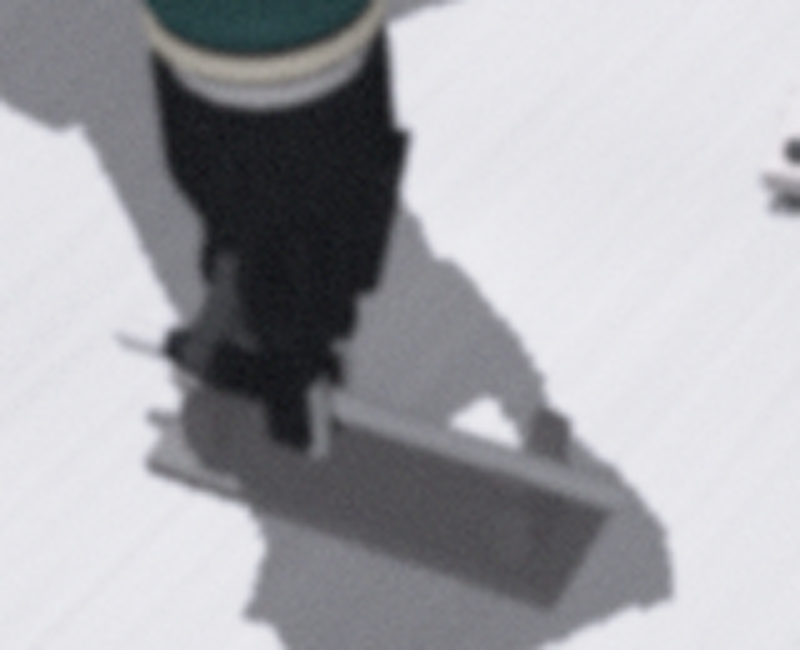

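Request:
{"fn": "apply_moves", "kwargs": {"plan": [[[0, 0, 0.0008, 0, 0, 0, 1], [0, 0, 0.0008, 0, 0, 0, 1], [0, 0, 0.0008, 0, 0, 0, 0.6], [0, 0, 0.0008, 0, 0, 0, 0.3], [0, 0, 0.0008, 0, 0, 0, 0], [0, 0, 0.0008, 0, 0, 0, -0.4], [0, 0, 0.0008, 0, 0, 0, -1], [0, 0, 0.0008, 0, 0, 0, -1]]]}}

```text
time: 25.5
tool_pos: [0.4866, -0.2225, 0.0191]
tcp_rot: [3.131, 0.252, 0.0]
wrist_force: [0.2, 0.7, -0.6]
width: 0.895
```

Request:
{"fn": "apply_moves", "kwargs": {"plan": [[[0, 0, 0, 0, 0, 0, -1], [0, 0, 0, 0, 0, 0, -1], [0, 0, -0.005, 0, 0, 0, -1], [0, 0, -0.015, 0, 0, 0, -1], [0, 0, -0.03, 0, 0, 0, -1], [0, 0, -0.05, 0, 0, 0, -1], [0, 0, -0.07, 0, 0, 0, -1], [0, 0, -0.09, 0, 0, 0, -1]]]}}

```text
time: 26.17
tool_pos: [0.4866, -0.2225, 0.1108]
tcp_rot: [3.131, 0.252, 0.001]
wrist_force: [0.5, 0.3, -0.8]
width: 0.997
```

```bash
python3 - <<'E'
from h import *
setc([.4869,-.2224,.1087,9.208]); st()
t=[.3,-.42,.25,14]; rows(lin(t,8),-1)
E
```

```text
t 26.17 pos [ 0.4866 -0.2225  0.1108] phi 9.19 zax [ 5.e-04 -2.e-04 -1.e+00] F [ 0.45  0.27 -0.82] T [0.041 0.052 0.014] w 0.997 err [-0.29 -0.1   2.09]
[[-0.027, 0.0206, -0.0177, 0, 0, -0.0033, -1], [-0.054, 0.0413, -0.0353, 0, 0, -0.0067, -1], [-0.081, 0.0619, -0.053, 0, 0, -0.01, -1], [-0.1081, 0.0826, -0.0707, 0, 0, -0.0133, -1], [-0.1351, 0.1032, -0.0883, 0, 0, -0.0166, -1], [-0.1621, 0.1239, -0.106, 0, 0, -0.02, -1], [-0.1891, 0.1445, -0.1236, 0, 0, -0.0233, -1], [-0.2161, 0.1651, -0.1413, 0, 0, -0.0266, -1]]
end cmd [ 0.3   -0.42   0.25  13.996]
```

Request:
{"fn": "apply_moves", "kwargs": {"plan": [[[-0.027, 0.0206, -0.0177, 0, 0, -0.0033, -1], [-0.054, 0.0413, -0.0353, 0, 0, -0.0067, -1], [-0.081, 0.0619, -0.053, 0, 0, -0.01, -1], [-0.1081, 0.0826, -0.0707, 0, 0, -0.0133, -1], [-0.1351, 0.1032, -0.0883, 0, 0, -0.0166, -1], [-0.1621, 0.1239, -0.106, 0, 0, -0.02, -1], [-0.1891, 0.1445, -0.1236, 0, 0, -0.0233, -1], [-0.2161, 0.1651, -0.1413, 0, 0, -0.0266, -1]]]}}

```text
time: 26.83
tool_pos: [0.2982, -0.4209, 0.2525]
tcp_rot: [3.117, 0.383, 0.001]
wrist_force: [0.9, -0.9, 0.2]
width: 1.0
```

```bash
python3 - <<'E'
from h import *
b=read_camera('scene');a=read_camera('top')
cv2.imwrite('pics/scene18.png',b[:,:,::-1]);cv2.imwrite('pics/top18.png',a[:,:,::-1]);hexang('pics/top18.png')
crop(a[:,:,::-1],370,190,60,100,6,'pics/p1.png');crop(b[:,:,::-1],200,220,240,180,3.3,'pics/p2.png')
crop(b[:,:,::-1],325,225,115,105,6,'pics/p3.png')
E
```

```text
([253.5, 186.5], np.float64(23.2), np.float64(46.09))
([249.5, 206.4], np.float64(25.5), np.float64(46.14))
([265.0, 221.7], np.float64(23.8), np.float64(46.52))
([286.0, 214.7], np.float64(23.5), np.float64(45.89))
([289.7, 195.6], np.float64(25.2), np.float64(46.55))
([272.1, 179.7], np.float64(23.6), np.float64(46.06))
```

View pics/p1.png

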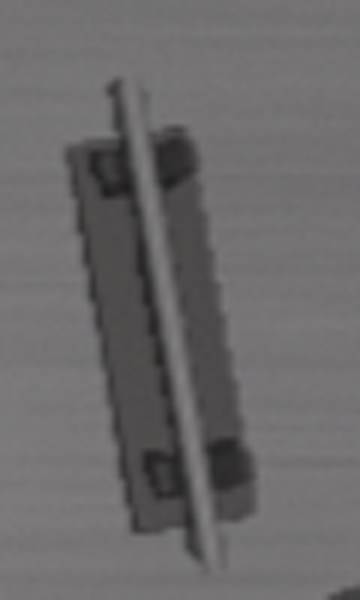

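View pics/p2.png

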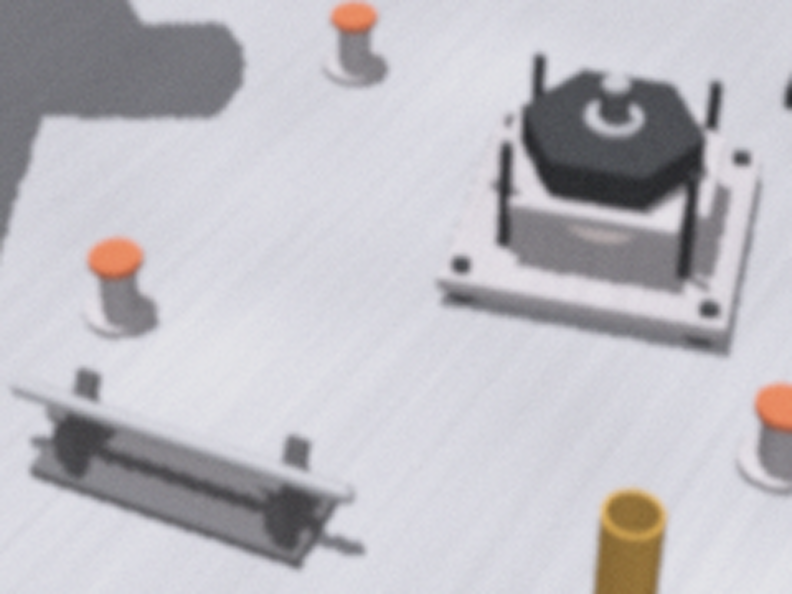

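View pics/p3.png

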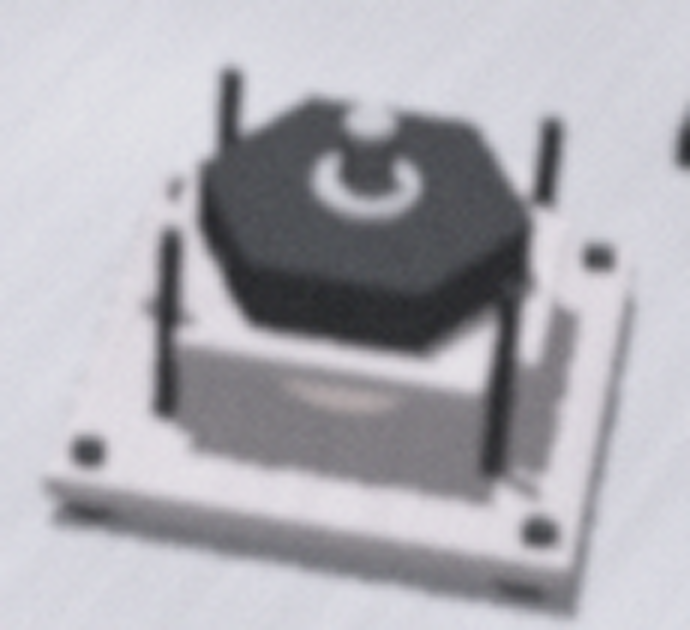

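```bash
python3 - <<'E'
from h import *
st(); print(bot.finish_job())
E
```

```text
t 26.93 pos [ 0.2978 -0.4249  0.2555] phi 13.71 zax [ 0.0031 -0.0085 -1.    ] F [ 0.37 -0.15  0.98] T [-0.007  0.004 -0.093] w 0.999 err [-2.24 -4.95  5.5 ]
the job is handed in; nothing more can be done
None
```

I screwed the collar down with the bar in two strokes, using two neighbouring holes. The bar is back in its rest, and I handed the job in at 26.9 s. No verdict is reported.

- **Turning:** the top camera shows the collar turned about 86° (1.5 rad) clockwise in all. It did not move when I withdrew the bar; its angle read 46° before and after.
- **Clamping:** I stopped when the torque held steady at about 0.9 N m. Force alone gave 0.85, and force plus wrist moment gave 0.92. This is inside the 0.8–1.2 range and below the 1.4 limit. I could not measure the clamp force on the flange directly.
- **Where readings disagreed:** the torque rose more steeply than the half-radian ramp in the task. It went from free running to 0.9 N m over at most about 11° of collar travel. The earlier low readings may have been taken while the arm was overshooting. The bar also seemed to give a few degrees in the grip under load.
- **Bar and surroundings:** in the last pictures the bar lies in both saddles as it did at the start. The two stems and the brass tube near the work look unmoved. I did not check the third stem, the spanner, the screwdriver or the block again. The hand was clear of everything, though the arm was still settling when I handed in.

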